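Bed a tail-lamp lens in its bonding cradle and block it in

ROBOT

A 7-joint arm with a two-finger parallel gripper is mounted at the origin on the work surface. World frame = base frame: x ahead of the robot, y to its left, z up, the work surface at z = 0. Lengths are in m, angles in rad, forces in N, time in s.
With the tool pointing down it reaches from about 0.35 to 0.9 m from the base axis. Payload 7.2 kg.
Tool frame: the origin (TCP) lies at the very end of the fingers, on their centre line; the grasp point (between the pads) lies 19 mm behind it; z points along the fingers, x is the direction in which the jaws open and shut, and the axes are right-handed (so a half turn about z gives the same grasp; the last joint's range is limited). The gripper opens to 85 mm and grips with 20 to 120 N. Pads are 22 mm wide; open, the fingers measure 114 mm over their backs; the gripper's body (76 mm by 85 mm) begins 54 mm behind the grasp point. The pads swing forward as they close: fully open they stand 13 mm farther back than shut.
Start: joints at [-1.329, 0.411, -0.013, 1.596, 0.006, 1.134, -0.082], TCP at [0.191, 0.595, 0.231] pointing down, gripper open.
Joint ranges: [-2.95, 2.95], [-0.29, 1.99], [-1.47, 1.44], [0.14, 2.54], [-1.03, 4.17], [0.13, 1.85], [-2.86, 2.86]. Speed limits (rad/s): [2.39, 2.39, 3.01, 3.01, 3.14, 3.14, 3.14].

INTERFACE

Orientations are given as [roll, pitch, yaw] about the fixed x, y, z axes, in that order (R = Rz(yaw) Ry(pitch) Rx(roll)).
In Python, from cell import ctrl gives the robot as it stands. The module is installed in compiled form; this text tells all that it offers.
- The arm moves only by the tool drive_tool, never from a script. Its argument "commands" is a list of rows, each an object with "angular": the turn, a rotation vector about the tool's x, y, z in rad, a list of three; "dp": the shift along the tool's x, y, z in units of 40 mm (1.0 is 40 mm), a list of three; "fingers": the opening, from -1 (shut) to 1 (fully open). In form: [{"angular": [rx, ry, rz], "dp": [tx, ty, tz], "fingers": fingers}, ...]. A call has exactly 8 rows; each row is the pose to reach, as a shift and turn from the pose measured when the call began, along the tool's axes at that moment; what a row does not reach only later rows make up. A row lasts 1/12 s, in which the tool goes at most 41.7 mm and 7.16 degrees, less where a joint would pass 70% of its speed; a pose out of reach is approached as far as the arm can. A call with a gripper value outside its range is refused whole. The fingers move at their own pace and stop on an object; "grip_force" is the grip in N (left out, the last holds). Time passes only in rows, so rows that repeat a pose let the fingers close, or fill a call up. It gives the time, the measured TCP pose, the force and the opening at its end, in the units of the state.
- ctrl.sense(): the state, without advancing time (a new reading comes with each control period).
- ctrl.capture(name): name is "scene" or "top"; returns a dict with "color" (400x640x3 uint8, blue, green, red), "camera_matrix" (3x3 intrinsics, pixels), "k1" (the pictures are not rectified: a ray, as slopes to the right and down, at radius r is drawn at 1 + k1 r^2 times it, then the intrinsics apply), "world_from_camera" (4x4, takes a point from camera to world coordinates). Camera axes: x right, y down, z forward; pixel columns grow to the right and rows downward; lengths in m; the calibration is good to about 2 mm. A picture is of the moment at which its call begins. There is no depth.
- ctrl.finish_job(): hands the job in, once; it reports no verdict.
Trained networks look in the newest picture that a camera, given by its name, has taken for a name from the list of things; names that differ only in an ending like _2 or _b are one class to them, and where a whole thing is asked for, a point or a joint stands for the part that bears it (a point fixed in the world has none). Each returns a list of dicts, best first, with "score" (0 to 1); they miss things now and then, are a little off and sometimes report something else, mostly with a low value. They report only what shows in the picture. A call takes as long as a camera call. They do not tell look-alikes from the thing itself.
- ctrl.outline_of(name, camera): "mask" (400x640 bool, what is visible of it) and "extent" ([left, top, width, height] in pixels, round what is visible of it).
The state is a dict: "t": time; "joint_pos": joint angles; "qvel": joint speeds; "joint_efforts": joint torques, N m; "tcp_pos": TCP position; "tool_rot": TCP orientation; "force": force on the tool from outside, world axes, zero at the start; "wrist_torque": the same for the moment, N m; "finger_gap": finger opening in m.
Only numpy, scipy, OpenCV 4.12 (cv2) and the standard library are available. Lean on these libraries where they do the work, as an engineer would, in place of code of your own. Each camera call takes 0.05 s, during which the arm holds its last target. There are 200 camera calls.

TASK

Seat the long red tail-lamp lens, red face up, in the sloping cradle so that it bears on all three white pads and lies down against the two white stops, setting it in gently, not dropping it. Once it sits without rocking and you have let go, fill the gap between the lens and the high fence with the wooden packing block, fully down on the blue plate with its grip upwards and roughly in the middle, so the lens cannot shift. Let go of everything and leave the other things on the bench alone.

Things in the scene. Friction and masses are not known exactly. Their poses are not given: they have to be found in the camera images.
- lens: The long red tail-lamp lens in a black carrier tray, clear patch near each end: 170 x 54 mm, 30 mm thick, straight sides, about 0.2 kg, loose, starts lying flat on the table red side up. Origin: centre of its underside. y runs along its 170 mm length, x across its 54 mm width, z out of the red face. It is the same either way round end for end.
- block: Loose wooden packing block with an orange square grip on top, standing on the table, about 0.13 kg. Wood: 100 mm (its y) x 36 mm (its x) x 50 mm high, lowest 8 mm narrowed by 4 mm all round as a lead-in; the grip is 30 x 30 mm, centred, from 50 to 88 mm above the foot. Origin: centre of its underside; z up through the grip.
- cradle: Fixed base of the lens cradle, 150 x 200 x 12 mm steel plate with yellow legs. Origin: centre of its underside on the table; z up. x points to the high side of the bed above it.
- bed: The cradle's blue bed plate, fixed, 124 x 200 mm, sloping 30 degrees. Origin: centre of its top face, 68 mm above the table. x points straight up the slope (high side, away from the robot), y level along its 200 mm length, z square out of the plate. Pads, stops and end cheeks are slippery: a lens let go flat on the pads slides down to the stops by itself.
- lens_seat (a point): Where the underside centre of the seated lens belongs: bed x = -22, y = 0, z = 14 mm, bed axes. Lens parallel to the plate, its length along y. An aluminium cheek beyond each end of the lens (28 mm high, x -37 to -7) leaves y = -88.5 to 88.5 mm free: 3.5 mm play each way.
- stops (a point): Midpoint between the two white stops on the low side: bed x = -49 mm (the stops' faces, against which the lens's long edge rests), y = 0, z = 14 mm. Stops 30 mm high from the plate, 26 mm wide, centred at y = +-55 mm; nothing stands between them.
- gap (a point): Middle of the gap left between a seated lens (edge at bed x = 5 mm) and the aluminium fence (face at x = 45 mm, 40 mm high, y -60 to 60): bed x = 25, y = 0, z = 0 on the plate, bed axes. The gap is 40 mm wide; the 36 mm block goes in with its length along y, its underside centre here, 2 mm play each way.
- pad_left: White fixed support pad, 16 mm across, 14 mm high; origin at the centre of its top face, at bed x = -38, y = 62 mm.
- pad_right: White fixed support pad, the same, at bed x = -38, y = -62 mm.
- pad_top: White fixed support pad, the same, at bed x = -8, y = 0 mm.
- tape: bystander, leave alone: roll of beige tape lying flat, 80 mm across, 24 mm high; origin at its underside or on its axis
- spraycan: bystander, leave alone: standing plain silver can, 66 mm across, 190 mm tall; origin at its underside or on its axis
- jar: bystander, leave alone: standing jar, 72 mm across, 90 mm tall; origin at its underside or on its axis
- wrench: bystander, leave alone: steel wrench, 190 mm long; origin at its underside or on its axis
- screwdriver: bystander, leave alone: screwdriver, 200 mm long; origin at its underside or on its axis
- sander: bystander, leave alone: black and blue hand sanding block, 110 x 60 x 42 mm; origin at its underside or on its axis
- marker: bystander, leave alone: small amber side lamp in a black tray, 75 x 40 x 22 mm; origin at its underside or on its axis
There are look-alikes about, which are no part of the job. What is shaped like the lens but yellow is not meant.

How it is judged:
By the outcome, as a careful person would: the job done as asked, in the order asked, and still so for the second after the job is handed in, with the robot touching nothing.
It also fails if it takes over 64 s, if anything falls off the work surface, if the arm or the gripper's body presses on something with over 40 N, if the wrist force passes 120 N, or if a joint passes its speed limit or range.

## Working session

There is one attempt and no reset: what is moved stays moved. The work goes in short steps, Python scripts to look and compute and a tool call to move; the robot and the scene stay as the last step left them, time stands still between calls to the robot, and variables do not carry over. Pictures are saved under pics/ and viewed, about 8 in all and at most 12, crops included, and the job is handed in when it is done.

Besides the shell and the picture viewer there is one more tool, called after "Emit:" by a JSON object that holds its "api" and its "payload", one argument or row to a line. drive_tool: Moves the arm, as the interface text tells. Its arguments: {"type":"object","properties":{"commands":{"type":"array","items":{"type":"object","properties":{"angular":{"type":"array","items":{"type":"number"}},"dp":{"type":"array","items":{"type":"number"}},"fingers":{"type":"number"}}}},"grip_force":{"type":"number"}},"required":["commands"]}

```bash
mkdir -p pics; ls; python3 - <<'E'
from cell import ctrl
import cv2,numpy as np
s=ctrl.sense(); print({k:np.round(v,3).tolist() for k,v in s.items()})
for n in("scene","top"):
    c=ctrl.capture(n); cv2.imwrite(f"pics/{n}0.png",c["color"])
    print(n,np.round(c["camera_matrix"],1).tolist(),c["k1"],np.round(c["world_from_camera"],4).tolist())
    for o in("lens","block","bed","pad_left","pad_right","pad_top","cradle","stops"):
        print(o,[(round(d["score"],2),d["extent"]) for d in ctrl.outline_of(o,n)])
E
```

```text
pics
{'t': 0.0, 'joint_pos': [-1.329, 0.412, -0.013, 1.597, 0.006, 1.134, -0.082], 'qvel': [0.0, 0.0, 0.001, -0.002, 0.001, 0.001, -0.001], 'joint_efforts': [0.0, -60.061, 0.682, -29.943, 0.014, 0.01, 0.0], 'tcp_pos': [0.19, 0.595, 0.23], 'tool_rot': [3.141, 0.002, 1.261], 'force': [-0.846, -0.333, 0.339], 'wrist_torque': [0.041, 0.003, 0.033], 'finger_gap': 0.085}
scene [[397.4, 0.0, 319.2], [0.0, 397.4, 200.0], [0.0, 0.0, 1.0]] -0.07340990823964172 [[0.1068, 0.6746, -0.7304, 1.3192], [0.9942, -0.0667, 0.0838, -0.1894], [0.0079, -0.7351, -0.6779, 0.7755], [0.0, 0.0, 0.0, 1.0]]
lens [(0.88, [218.5, 190.9, 41.9, 46.7]), (0.69, [128.8, 211.6, 70.9, 44.7])]
block [(0.97, [411.1, 164.5, 44.6, 30.9])]
bed [(0.58, [339.7, 193.2, 86.8, 34.6])]
pad_left []
pad_right []
pad_top [(0.21, [335.4, 193.8, 95.6, 32.9])]
cradle [(0.91, [337.3, 195.9, 87.8, 58.7]), (0.58, [279.9, 274.8, 32.2, 17.2])]
stops [(0.82, [343.2, 196.2, 87.6, 29.6])]
top [[421.5, 0.0, 320.5], [0.0, 421.5, 200.7], [0.0, 0.0, 1.0]] -0.03868442542540733 [[0.0024, -0.9815, 0.1912, 0.2985], [-1.0, -0.0027, -0.0012, -0.0754], [0.0017, -0.1912, -0.9815, 1.3059], [0.0, 0.0, 0.0, 1.0]]
lens [(0.8, [379.4, 180.1, 38.6, 56.7]), (0.68, [433.9, 171.3, 55.1, 35.8])]
block [(0.57, [198.7, 216.9, 36.9, 17.5])]
bed [(0.92, [246.2, 151.3, 65.1, 44.0])]
pad_left []
pad_right []
pad_top []
cradle [(0.9, [243.1, 153.9, 71.2, 50.1])]
stops [(0.74, [241.9, 151.8, 71.1, 45.6])]
```

```bash
python3 - <<'E'
import cv2,numpy as np
a=cv2.imread("pics/top0.png")[110:270,150:510]; b=cv2.imread("pics/scene0.png")[120:310,90:490]
a=cv2.resize(a,(800,356),interpolation=cv2.INTER_CUBIC); cv2.imwrite("pics/a.png",a)
b=cv2.resize(b,(800,380),interpolation=cv2.INTER_CUBIC); cv2.imwrite("pics/b.png",b)
E
```

```text
(no output)
```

View pics/a.png

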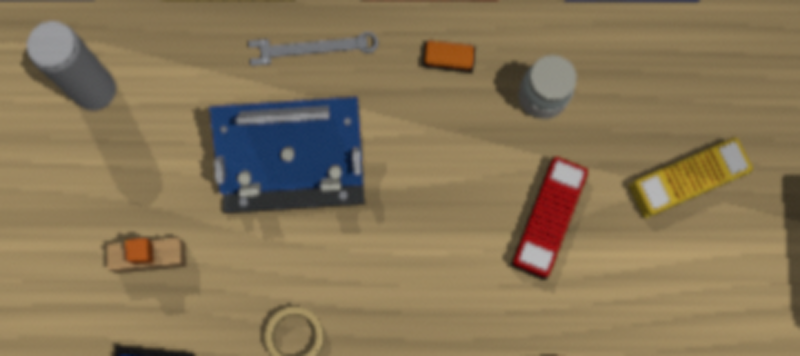

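View pics/b.png

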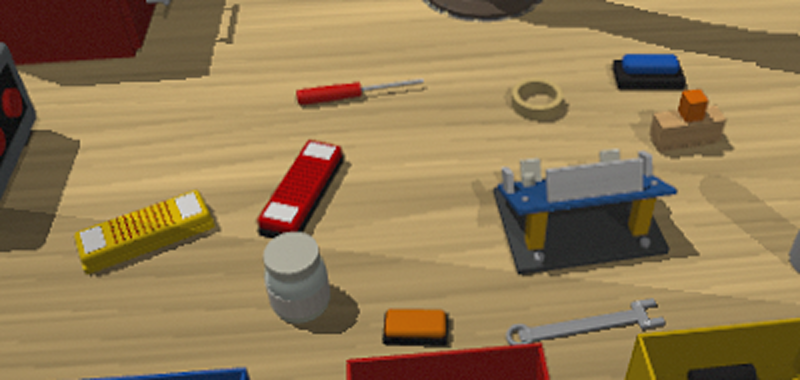

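The top view shows the red lens at about px (398,208), the yellow look-alike to its right at (460,190), the cradle at (278,175) and the block at (215,223). The high fence is on the far side of the cradle. Next I'll fit the poses by silhouette.

```bash
cat > h.py <<'E'
from cell import ctrl
import cv2,numpy as np
from scipy.optimize import minimize
from scipy.spatial.transform import Rotation as R
def cap(n,save=None):
    c=ctrl.capture(n)
    if save: cv2.imwrite(f"pics/{save}.png",c["color"])
    return c
def proj(c,P):
    W=c["world_from_camera"]; q=(np.asarray(P)-W[:3,3])@W[:3,:3]; s=q[:,:2]/q[:,2:]
    s=s*(1+c["k1"]*(s**2).sum(1,keepdims=True)); K=c["camera_matrix"]
    return s*[K[0,0],K[1,1]]+K[:2,2]
def box(x0,x1,y0,y1,z0,z1): return np.array([[x,y,z] for x in(x0,x1) for y in(y0,y1) for z in(z0,z1)])/1000
LENS=[box(-27,27,-85,85,0,30)]
BLOCK=[box(-18,18,-50,50,8,50),box(-14,14,-46,46,0,8),box(-15,15,-15,15,50,88)]
PLATE=[box(-62,62,-100,100,-4,0)]
def pose(p,z=0,pitch=0): # x,y,yaw (+z)
    return R.from_euler("xyz",[0,pitch,p[2]]),np.array([p[0],p[1],z])
def render(c,boxes,rot,t,S=8):
    m=np.zeros((400*S,640*S),np.uint8)
    for b in boxes:
        u=(proj(c,rot.apply(b)+t)+.5)*S
        cv2.fillConvexPoly(m,cv2.convexHull(u.astype(np.float32)).round().astype(np.int32),255)
    return cv2.resize(m,(640,400),interpolation=cv2.INTER_AREA)/255.
def fit(views,boxes,p0,z=0,pitch=0):
    def cost(q):
        p=np.array([q[0]/100,q[1]/100,q[2]/10]); e=0
        for c,m in views:
            r=render(c,boxes,*pose(p,z,pitch)); e+=1-np.minimum(r,m).sum()/np.maximum(r,m).sum()
        return e/len(views)
    q0=np.array([p0[0]*100,p0[1]*100,p0[2]*10])
    r=minimize(cost,q0,method="Nelder-Mead",options=dict(initial_simplex=np.vstack([q0]+[q0+d for d in np.diag([1.5,1.5,1.5])]),xatol=.01,fatol=1e-4,maxiter=150))
    q=r.x; return np.array([q[0]/100,q[1]/100,q[2]/10]),r.fun
def ground(c,uv,z):
    return minimize(lambda p:((proj(c,[[p[0],p[1],z]])[0]-uv)**2).sum(),[.6,0],method="Nelder-Mead").x
def hullmask(m):
    n,l,st,_=cv2.connectedComponentsWithStats(m.astype(np.uint8)); k=1+st[1:,4].argmax()
    pts=np.argwhere(l==k)[:,::-1].astype(np.int32); o=np.zeros((400,640),np.uint8)
    cv2.fillConvexPoly(o,cv2.convexHull(pts),1); return o.astype(float)
E
cat > m.py <<'E'
from h import *
V={n:cap(n) for n in("top","scene")}
M={}
for o in("lens","block"):
    M[o]=[]
    for n,c in V.items():
        ds=ctrl.outline_of(o,n)
        if o=="lens":
            hue=lambda d:np.median(c["color"][d["mask"]],axis=0)[1]
            ds=sorted(ds,key=hue)
        m=ds[0]["mask"].astype(float); M[o].append((c,m)); print(o,n,m.sum())
for o,b,p,h in(("lens",LENS,None,-.35),("block",BLOCK,None,0.)):
    uv=np.argwhere(M[o][0][1]>0).mean(0)[::-1]; g=ground(V["top"],uv,.02)
    for vs in(M[o],M[o][:1],M[o][1:]):
        best=min((fit(vs,b,[g[0],g[1],a]) for a in((-.35,) if o=="lens" else (0.,))),key=lambda r:r[1])
        print(o,best[0].round(4),round(best[1],3))
vs=[]
for n,c in V.items():
    hsv=cv2.cvtColor(c["color"],cv2.COLOR_BGR2HSV); m=cv2.inRange(hsv,(100,120,30),(130,255,255))
    w=cv2.dilate(ctrl.outline_of("bed",n)[0]["mask"].astype(np.uint8),np.ones((9,9)))
    vs.append((c,hullmask((m>0)&(w>0))))
g=ground(V["top"],np.argwhere(vs[0][1]>0).mean(0)[::-1],.068)
for v in(vs,vs[:1],vs[1:]):
    r=fit(v,PLATE,[g[0],g[1],0],.068,-np.pi/6); print("bed",r[0].round(4),round(r[1],3))
E
python3 m.py
```

```text
lens top 1003.0
lens scene 1047.0
block top 484.0
block scene 834.0
lens [ 0.54   -0.0241 -0.35  ] 1.0
lens [ 0.54   -0.0241 -0.35  ] 1.0
lens [ 0.54   -0.0241 -0.35  ] 1.0
block [0.465  0.0253 0.    ] 1.0
block [0.465  0.0253 0.    ] 1.0
block [0.465  0.0253 0.    ] 1.0
bed [0.6238 0.0499 0.0747] 0.121
bed [0.6168 0.0498 0.0722] 0.027
bed [0.6253 0.0502 0.0668] 0.11
```

```bash
sed -i 's/return minimize(lambda p:((proj(c,\[\[p\[0\],p\[1\],z\]\])\[0\]-uv)\*\*2).sum(),\[.6,0\],method="Nelder-Mead").x/return least_squares(lambda p:proj(c,[[p[0],p[1],z]])[0]-uv,[.6,0]).x/; s/import minimize/import minimize,least_squares/' h.py
sed -i 's/a in((-.35,)/a in((1.25,)/' m.py
cat >> m.py <<'E'
# full-model check of the bed in both views: overlay
p=fit(vs[:1],PLATE,[g[0],g[1],0],.068,-np.pi/6)[0]; rot,t=pose(p,.068,-np.pi/6)
out=[]
for n,c in V.items():
    S=8; im=cv2.resize(c["color"],None,fx=S,fy=S,interpolation=cv2.INTER_CUBIC)
    segs=[[[-62,-100,0],[62,-100,0],[62,100,0],[-62,100,0]],[[45,-60,0],[45,60,0],[45,60,40],[45,-60,40]],[[-49,42,14],[-49,68,14],[-49,68,30],[-49,42,30]],[[-49,-42,14],[-49,-68,14],[-49,-68,30],[-49,-42,30]],[[-37,88.5,0],[-7,88.5,0],[-7,88.5,28],[-37,88.5,28]],[[-37,-88.5,0],[-7,-88.5,0],[-7,-88.5,28],[-37,-88.5,28]]]
    for s in segs: cv2.polylines(im,[((proj(c,rot.apply(np.array(s)/1000)+t)+.5)*S).round().astype(np.int32)],True,(0,255,255),1)
    for a,b in((-38,62),(-38,-62),(-8,0)):
        th=np.linspace(0,6.3,30); q=np.c_[a+8*np.cos(th),b+8*np.sin(th),th*0+14]/1000
        cv2.polylines(im,[((proj(c,rot.apply(q)+t)+.5)*S).round().astype(np.int32)],True,(0,0,255),1)
    u=(proj(c,t[None])[0]*S).astype(int); out.append(im[u[1]-290:u[1]+290,u[0]-390:u[0]+390])
cv2.imwrite("pics/ov.png",cv2.resize(np.vstack(out),(400,594)) if 0 else np.vstack([cv2.resize(o,(400,298)) for o in out]))
E
python3 m.py
```

```text
lens top 1016.0
lens scene 1163.0
block top 468.0
block scene 837.0
lens [ 0.5295 -0.3137  1.1755] 0.092
lens [ 0.5286 -0.3146  1.1739] 0.053
lens [ 0.532  -0.3132  1.1715] 0.104
block [0.4738 0.2444 0.0995] 0.09
block [0.4729 0.2437 0.0567] 0.088
block [0.4768 0.2442 0.0856] 0.045
bed [0.6243 0.05   0.0736] 0.123
bed [0.6164 0.0493 0.0691] 0.027
bed [0.6256 0.0503 0.0651] 0.109
```

View pics/ov.png

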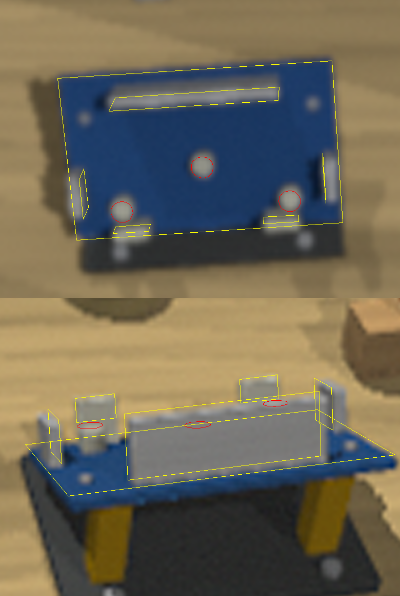

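The model overlay agrees with the cradle in the top view: pads, stops and fence fall within 1 px. The scene camera sits about 2 px off, so I'll correct for that relatively later. The lens is near (0.530, -0.314) with yaw 1.17. I'm setting out toward a point above it.

```bash
cat > go.py <<'E'
from cell import ctrl
import numpy as np,sys
from scipy.spatial.transform import Rotation as R
def down(yaw,pitch=0): return R.from_euler("z",yaw)*R.from_euler("y",pitch)*R.from_euler("x",np.pi)
def go(p,rot):
    s=ctrl.sense(); r0=R.from_euler("xyz",s["tool_rot"])
    print("t",round(s["t"],2),"tcp",np.round(s["tcp_pos"],4),"rpy",np.round(s["tool_rot"],3),"F",np.round(s["force"],1),"gap",round(s["finger_gap"],4),"q",np.round(s["joint_pos"],2))
    print("dp",np.round(r0.inv().apply(np.array(p)-s["tcp_pos"])/.04,3),"ang",np.round((r0.inv()*rot).as_rotvec(),4))
if __name__=="__main__":
    a=[float(x) for x in sys.argv[1:]]; go(a[:3],down(a[3],a[4] if len(a)>4 else 0))
E
python3 go.py .53 -.314 .15 1.173
```

```text
t 1.7 tcp [0.1905 0.5952 0.2313] rpy [ 3.142 -0.     1.261] F [ 1.3  0.2 -0.1] gap 0.0853 q [-1.33  0.41 -0.01  1.6   0.01  1.13 -0.08]
dp [-19.062  15.012   2.032] ang [ 0.     -0.0001  0.088 ]
```

Emit:
{"api": "drive_tool", "payload": {
  "commands": [
    {"angular": [0, 0, 0.09], "dp": [-19, 15, 2], "fingers": 1},
    {"angular": [0, 0, 0.09], "dp": [-19, 15, 2], "fingers": 1},
    {"angular": [0, 0, 0.09], "dp": [-19, 15, 2], "fingers": 1},
    {"angular": [0, 0, 0.09], "dp": [-19, 15, 2], "fingers": 1},
    {"angular": [0, 0, 0.09], "dp": [-19, 15, 2], "fingers": 1},
    {"angular": [0, 0, 0.09], "dp": [-19, 15, 2], "fingers": 1},
    {"angular": [0, 0, 0.09], "dp": [-19, 15, 2], "fingers": 1},
    {"angular": [0, 0, 0.09], "dp": [-19, 15, 2], "fingers": 1}
  ]
}}

```text
t: 2.37
tcp_pos: [0.3074, 0.2823, 0.204]
tool_rot: [3.142, -0.001, 1.171]
force: [0.9, -0.2, 0.0]
finger_gap: 0.086
```

```bash
python3 go.py .53 -.314 .15 1.173
```

```text
t 2.37 tcp [0.3074 0.2823 0.204 ] rpy [ 3.142e+00 -1.000e-03  1.171e+00] F [ 0.9 -0.2  0. ] gap 0.086 q [-0.99  0.08  0.14  2.11 -0.01  0.95  0.33]
dp [-11.571  10.926   1.338] ang [ 0.0001 -0.001  -0.0018]
```

Emit:
{"api": "drive_tool", "payload": {
  "commands": [
    {"angular": [0, 0, 0], "dp": [-11.6, 10.9, 1.3], "fingers": 1},
    {"angular": [0, 0, 0], "dp": [-11.6, 10.9, 1.3], "fingers": 1},
    {"angular": [0, 0, 0], "dp": [-11.6, 10.9, 1.3], "fingers": 1},
    {"angular": [0, 0, 0], "dp": [-11.6, 10.9, 1.3], "fingers": 1},
    {"angular": [0, 0, 0], "dp": [-11.6, 10.9, 1.3], "fingers": 1},
    {"angular": [0, 0, 0], "dp": [-11.6, 10.9, 1.3], "fingers": 1},
    {"angular": [0, 0, 0], "dp": [-11.6, 10.9, 1.3], "fingers": 1},
    {"angular": [0, 0, 0], "dp": [-11.6, 10.9, 1.3], "fingers": 1}
  ]
}}

```text
t: 3.03
tcp_pos: [0.4228, -0.0294, 0.177]
tool_rot: [3.14, -0.002, 1.171]
force: [1.9, 1.1, 0.0]
finger_gap: 0.0855
```

```bash
python3 go.py .53 -.314 .15 1.173
```

```text
t 3.03 tcp [ 0.4228 -0.0294  0.177 ] rpy [ 3.140e+00 -2.000e-03  1.171e+00] F [1.9 1.1 0. ] gap 0.0855 q [-0.51  0.13  0.51  2.15 -0.08  0.88  1.22]
dp [-5.514  5.235  0.67 ] ang [ 0.0012 -0.0021 -0.0016]
```

Emit:
{"api": "drive_tool", "payload": {
  "commands": [
    {"angular": [0, 0, 0], "dp": [-5.5, 5.2, 0.7], "fingers": 1},
    {"angular": [0, 0, 0], "dp": [-5.5, 5.2, 0.7], "fingers": 1},
    {"angular": [0, 0, 0], "dp": [-5.5, 5.2, 0.7], "fingers": 1},
    {"angular": [0, 0, 0], "dp": [-5.5, 5.2, 0.7], "fingers": 1},
    {"angular": [0, 0, 0], "dp": [-5.5, 5.2, 0.7], "fingers": 1},
    {"angular": [0, 0, 0], "dp": [-5.5, 5.2, 0.7], "fingers": 1},
    {"angular": [0, 0, 0], "dp": [-5.5, 5.2, 0.7], "fingers": 1},
    {"angular": [0, 0, 0], "dp": [-5.5, 5.2, 0.7], "fingers": 1}
  ]
}}

```text
t: 3.7
tcp_pos: [0.5293, -0.3192, 0.1485]
tool_rot: [3.138, 0.001, 1.168]
force: [-0.7, 0.5, -0.5]
finger_gap: 0.0855
```

```bash
python3 go.py .53 -.314 .05 1.173; python3 - <<'E'
from h import *
o=[]
for n in("top","scene"):
    c=cap(n); u=proj(c,[[.53,-.314,.03]])[0].astype(int); o.append(cv2.resize(c["color"][u[1]-40:u[1]+40,u[0]-60:u[0]+60],(600,400) if 0 else (390,260),interpolation=cv2.INTER_CUBIC))
cv2.imwrite("pics/c.png",np.hstack(o))
E
```

```text
t 3.7 tcp [ 0.5293 -0.3192  0.1485] rpy [3.138e+00 1.000e-03 1.168e+00] F [-0.7  0.5 -0.5] gap 0.0855 q [ 0.06  0.52  0.57  1.73 -0.33  0.98  1.92]
dp [ 0.129 -0.041  2.462] ang [ 0.0031  0.0012 -0.0055]
```

View pics/c.png

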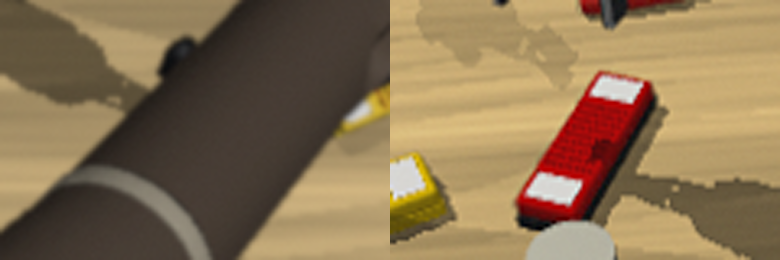

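The arm hides the top view. The scene view shows the lens untouched at about (590,150) in the crop. Descending and gripping.

Emit:
{"api": "drive_tool", "payload": {
  "commands": [
    {"angular": [0.003, 0.001, -0.005], "dp": [0.13, -0.04, 0.7], "fingers": 1},
    {"angular": [0.003, 0.001, -0.005], "dp": [0.13, -0.04, 1.4], "fingers": 1},
    {"angular": [0.003, 0.001, -0.005], "dp": [0.13, -0.04, 2.1], "fingers": 1},
    {"angular": [0.003, 0.001, -0.005], "dp": [0.13, -0.04, 2.7], "fingers": 1},
    {"angular": [0.003, 0.001, -0.005], "dp": [0.13, -0.04, 3.2], "fingers": 1},
    {"angular": [0.003, 0.001, -0.005], "dp": [0.13, -0.04, 3.5], "fingers": 1},
    {"angular": [0.003, 0.001, -0.005], "dp": [0.13, -0.04, 3.62], "fingers": 1},
    {"angular": [0.003, 0.001, -0.005], "dp": [0.13, -0.04, 3.62], "fingers": 1}
  ]
}}

```text
t: 4.47
tcp_pos: [0.529, -0.3106, 0.0029]
tool_rot: [-3.139, -0.001, 1.173]
force: [-0.3, 0.6, 0.6]
finger_gap: 0.0855
```

Emit:
{"api": "drive_tool", "payload": {
  "commands": [
    {"angular": [0, 0, 0], "dp": [0, 0, 0], "fingers": 0.3},
    {"angular": [0, 0, 0], "dp": [0, 0, 0], "fingers": 0.0},
    {"angular": [0, 0, 0], "dp": [0, 0, 0], "fingers": -0.2},
    {"angular": [0, 0, 0], "dp": [0, 0, 0], "fingers": -0.5},
    {"angular": [0, 0, 0], "dp": [0, 0, 0], "fingers": -1},
    {"angular": [0, 0, 0], "dp": [0, 0, 0], "fingers": -1},
    {"angular": [0, 0, 0], "dp": [0, 0, 0], "fingers": -1},
    {"angular": [0, 0, 0], "dp": [0, 0, 0], "fingers": -1}
  ],
  "grip_force": 40
}}

```text
t: 5.13
tcp_pos: [0.5299, -0.3112, 0.0044]
tool_rot: [-3.141, -0.001, 1.173]
force: [-0.9, 0.4, 6.3]
finger_gap: 0.0531
```

```bash
python3 go.py .53 -.314 .1 1.173; python3 - <<'E'
from h import *
c=cap("scene"); u=proj(c,[[.53,-.314,.03]])[0].astype(int); cv2.imwrite("pics/d.png",cv2.resize(c["color"][u[1]-45:u[1]+35,u[0]-60:u[0]+60],(480,320),interpolation=cv2.INTER_CUBIC))
d=[d for d in ctrl.outline_of("lens","scene")]; print([(x["score"],x["extent"]) for x in d])
E
```

```text
t 5.13 tcp [ 0.5299 -0.3112  0.0044] rpy [-3.141e+00 -1.000e-03  1.173e+00] F [-0.9  0.4  6.3] gap 0.0531 q [ 0.13  0.71  0.46  1.82 -0.45  0.72  2.01]
dp [-0.061  0.029 -2.39 ] ang [-0.0006 -0.0012 -0.0002]
[(0.6, [219.0, 200.1, 31.9, 39.4]), (0.57, [125.8, 216.2, 71.8, 41.0])]
```

View pics/d.png

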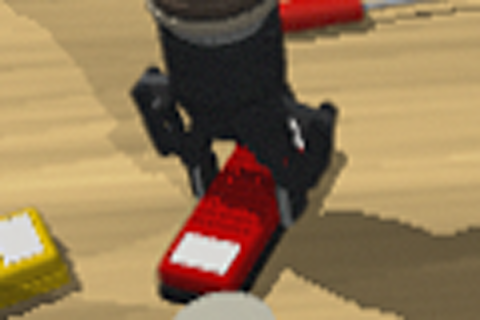

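Gripped, with a 53.1 mm opening. In the picture the fingers straddle the middle of the lens. Lifting now; the target orientation will be the tilted bed frame.

Emit:
{"api": "drive_tool", "payload": {
  "commands": [
    {"angular": [0, 0, 0], "dp": [0, 0, -0.2], "fingers": -1},
    {"angular": [0, 0, 0], "dp": [0, 0, -0.6], "fingers": -1},
    {"angular": [0, 0, 0], "dp": [0, 0, -1.2], "fingers": -1},
    {"angular": [0, 0, 0], "dp": [0, 0, -2], "fingers": -1},
    {"angular": [0, 0, 0], "dp": [0, 0, -2.8], "fingers": -1},
    {"angular": [0, 0, 0], "dp": [0, 0, -3.5], "fingers": -1},
    {"angular": [0, 0, 0], "dp": [0, 0, -4], "fingers": -1},
    {"angular": [0, 0, 0], "dp": [0, 0, -4], "fingers": -1}
  ]
}}

```text
t: 5.9
tcp_pos: [0.5317, -0.3129, 0.1698]
tool_rot: [3.135, -0.001, 1.172]
force: [0.5, -0.7, -1.2]
finger_gap: 0.0532
```

```bash
cat > bed.py <<'E'
from go import *
B=np.array([.617,.0495,.068]); YAW=.07
def bedgo(x,y,z,dyaw=0): # bed mm, tool square to the plate
    rb=R.from_euler("z",YAW)*R.from_euler("y",-np.pi/6)
    go(B+rb.apply(np.array([x,y,z])/1000),down(YAW+dyaw,-np.pi/6))
    s=ctrl.sense(); r0=R.from_euler("xyz",s["tool_rot"])
    print("bed pos",np.round(rb.inv().apply(s["tcp_pos"]-B)*1000,1))
if __name__=="__main__": bedgo(*[float(x) for x in sys.argv[1:]])
E
python3 bed.py -22 0 100
```

```text
t 5.9 tcp [ 0.5317 -0.3129  0.1698] rpy [ 3.135e+00 -1.000e-03  1.172e+00] F [ 0.5 -0.7 -1.2] gap 0.0532 q [ 0.04  0.5   0.58  1.72 -0.32  1.01  1.91]
dp [ 8.397 -3.095  0.645] ang [-0.2829  0.464   1.0772]
bed pos [ -44.7 -355.6  143.4]
```

Emit:
{"api": "drive_tool", "payload": {
  "commands": [
    {"angular": [-0.03, 0.05, 0.11], "dp": [0.8, -0.3, -0.1], "fingers": -1},
    {"angular": [-0.06, 0.1, 0.22], "dp": [1.7, -0.6, -0.2], "fingers": -1},
    {"angular": [-0.09, 0.15, 0.33], "dp": [2.6, -0.95, -0.3], "fingers": -1},
    {"angular": [-0.12, 0.2, 0.44], "dp": [3.5, -1.3, -0.4], "fingers": -1},
    {"angular": [-0.15, 0.25, 0.55], "dp": [4.4, -1.6, -0.5], "fingers": -1},
    {"angular": [-0.18, 0.3, 0.66], "dp": [5.3, -1.9, -0.5], "fingers": -1},
    {"angular": [-0.21, 0.35, 0.77], "dp": [6.1, -2.2, -0.5], "fingers": -1},
    {"angular": [-0.21, 0.35, 0.77], "dp": [6.1, -2.2, -0.5], "fingers": -1}
  ]
}}

```text
t: 6.57
tcp_pos: [0.5419, -0.0452, 0.1876]
tool_rot: [3.084, -0.399, 0.403]
force: [-1.7, 0.7, -3.0]
finger_gap: 0.053
```

```bash
python3 bed.py -22 0 100
```

```text
t 6.57 tcp [ 0.5419 -0.0452  0.1876] rpy [ 3.084 -0.399  0.403] F [-1.7  0.7 -3. ] gap 0.053 q [-0.49  0.15  0.63  2.19 -0.5   0.5   0.91]
dp [ 0.516 -2.083  1.294] ang [-0.0909  0.1144  0.3015]
bed pos [-10.8 -89.2 144.4]
```

Emit:
{"api": "drive_tool", "payload": {
  "commands": [
    {"angular": [-0.03, 0.04, 0.1], "dp": [0.13, -0.5, 0.3], "fingers": -1},
    {"angular": [-0.06, 0.08, 0.2], "dp": [0.26, -1.1, 0.6], "fingers": -1},
    {"angular": [-0.09, 0.114, 0.3], "dp": [0.4, -1.6, 0.9], "fingers": -1},
    {"angular": [-0.09, 0.114, 0.3], "dp": [0.52, -2.08, 1.2], "fingers": -1},
    {"angular": [-0.09, 0.114, 0.3], "dp": [0.52, -2.08, 1.3], "fingers": -1},
    {"angular": [-0.09, 0.114, 0.3], "dp": [0.52, -2.08, 1.3], "fingers": -1},
    {"angular": [-0.09, 0.114, 0.3], "dp": [0.52, -2.08, 1.3], "fingers": -1},
    {"angular": [-0.09, 0.114, 0.3], "dp": [0.52, -2.08, 1.3], "fingers": -1}
  ]
}}

```text
t: 7.23
tcp_pos: [0.5484, 0.0434, 0.1437]
tool_rot: [3.141, -0.523, 0.07]
force: [0.4, -0.0, -1.5]
finger_gap: 0.0532
```

```bash
python3 bed.py -22 0 60; cat > ov.py <<'E'
# overlay: lens model as held (rigid below TCP) + bed model, both views
from h import *
from bed import B,YAW
import sys
s=ctrl.sense(); rt=R.from_euler("xyz",s["tool_rot"]); S=8; out=[]
rl=rt*R.from_euler("x",np.pi); tl=np.array(s["tcp_pos"])+rt.apply([0,0,.0044])
rb=R.from_euler("z",YAW)*R.from_euler("y",-np.pi/6)
E8=[(0,1),(2,3),(4,5),(6,7),(0,2),(1,3),(4,6),(5,7),(0,4),(1,5),(2,6),(3,7)]
for n in("top","scene"):
    c=cap(n,f"raw_{n}_{sys.argv[1]}"); im=cv2.resize(c["color"],None,fx=S,fy=S,interpolation=cv2.INTER_CUBIC)
    P=lambda q:((proj(c,q)+.5)*S).round().astype(np.int32)
    q=P(rl.apply(LENS[0])+tl)
    for a,b in E8: cv2.line(im,q[a].tolist(),q[b].tolist(),(255,255,0),2)
    for sg in [[[-62,-100,0],[62,-100,0],[62,100,0],[-62,100,0]],[[45,-60,0],[45,60,0],[45,60,40],[45,-60,40]]]+[[[-49,y-13,14],[-49,y+13,14],[-49,y+13,30],[-49,y-13,30]] for y in(-55,55)]+[[[-37,y,0],[-7,y,0],[-7,y,28],[-37,y,28]] for y in(-88.5,88.5)]:
        cv2.polylines(im,[P(rb.apply(np.array(sg)/1000)+B)],True,(0,255,255),2)
    u=P(B[None])[0]; out.append(im[u[1]-400:u[1]+300,u[0]-400:u[0]+400])
cv2.imwrite(f"pics/ov_{sys.argv[1]}.png",np.hstack([cv2.resize(o,(400,350),interpolation=cv2.INTER_AREA) for o in out]))
E
python3 ov.py 1
```

```text
t 7.23 tcp [0.5484 0.0434 0.1437] rpy [ 3.141 -0.523  0.07 ] F [ 0.4 -0.  -1.5] gap 0.0532 q [-0.78  0.21  0.65  2.34 -0.56  0.13  0.43]
dp [-0.004 -0.031  0.999] ang [-0.      0.0006  0.0002]
bed pos [-21.8  -1.2  99.9]
```

View pics/ov_1.png

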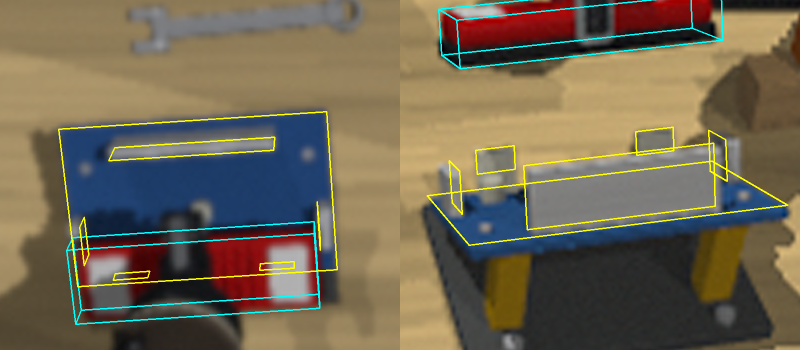

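The cyan model of the held lens lies about 1–2 px left of the real lens in the top view. I'll measure this numerically from the white patches in both views, and check the q6 margin.

```bash
cat > pat.py <<'E'
from h import *
from bed import B,YAW
import sys
s=ctrl.sense(); print("q",np.round(s["joint_pos"],3))
rt=R.from_euler("xyz",s["tool_rot"]); rl=rt*R.from_euler("x",np.pi); tl=np.array(s["tcp_pos"])+rt.apply([0,0,.0044])
for n in("top","scene"):
    c=cap(n); r=render(c,LENS,rl,tl,2); w=cv2.dilate((r>0).astype(np.uint8),np.ones((7,7)))
    hsv=cv2.cvtColor(c["color"],cv2.COLOR_BGR2HSV); m=((hsv[...,1]<70)&(hsv[...,2]>120)&(w>0)).astype(np.uint8)
    k,l,st,ce=cv2.connectedComponentsWithStats(m)
    red=(((hsv[...,0]<8)|(hsv[...,0]>172))&(hsv[...,1]>120)&(w>0))
    print(n,[(ce[i].round(1).tolist(),int(st[i,4])) for i in range(1,k) if st[i,4]>8])
    for y in(-65,0,65): print("  model y",y,proj(c,rl.apply([[0,y/1000,.03]])+tl).round(1))
    J=(proj(c,rl.apply([[.01,0,.03],[0,.01,.03]])+tl)-proj(c,rl.apply([[0,0,.03]])+tl)); print("  px per 10mm x,y",J.round(2).tolist())
    v=np.argwhere(red)[:,::-1]; print("  red u range",v.min(0),v.max(0), "model hull",proj(c,rl.apply(LENS[0])+tl).min(0).round(1),proj(c,rl.apply(LENS[0])+tl).max(0).round(1))
E
python3 pat.py
```

```text
q [-0.778  0.207  0.646  2.339 -0.563  0.133  0.434]
top [([310.2, 182.2], 26), ([301.2, 194.2], 129), ([255.4, 192.7], 46)]
  model y -65 [[300.9 193.7]]
  model y 0 [[277.4 195.2]]
  model y 65 [[253.9 196.7]]
  px per 10mm x,y [[-0.33, -3.44], [-3.61, 0.24]]
  red u range [249 183] [309 205] model hull [245.5 180.8] [308.7 206.4]
scene [([399.2, 160.5], 17), ([350.6, 164.7], 34)]
  model y -65 [[350.3 164.8]]
  model y 0 [[375.3 162.2]]
  model y 65 [[399.7 159.7]]
  px per 10mm x,y [[1.16, 0.48], [3.79, -0.39]]
  red u range [342 160] [409 174] model hull [340.3 157.8] [411.4 179.1]
```

Emit:
{"api": "drive_tool", "payload": {
  "commands": [
    {"angular": [0, 0, 0], "dp": [0.1, -0.08, 0.1], "fingers": -1},
    {"angular": [0, 0, 0], "dp": [0.1, -0.08, 0.2], "fingers": -1},
    {"angular": [0, 0, 0], "dp": [0.1, -0.08, 0.35], "fingers": -1},
    {"angular": [0, 0, 0], "dp": [0.1, -0.08, 0.5], "fingers": -1},
    {"angular": [0, 0, 0], "dp": [0.1, -0.08, 0.65], "fingers": -1},
    {"angular": [0, 0, 0], "dp": [0.1, -0.08, 0.8], "fingers": -1},
    {"angular": [0, 0, 0], "dp": [0.1, -0.08, 0.9], "fingers": -1},
    {"angular": [0, 0, 0], "dp": [0.1, -0.08, 0.9], "fingers": -1}
  ]
}}

```text
t: 8.1
tcp_pos: [0.5718, 0.0486, 0.119]
tool_rot: [-3.14, -0.517, 0.066]
force: [0.1, 0.1, -2.0]
finger_gap: 0.0536
```

```bash
python3 bed.py -18 2 30; python3 pat.py
```

```text
t 8.1 tcp [0.5718 0.0486 0.119 ] rpy [-3.14  -0.517  0.066] F [ 0.1  0.1 -2. ] gap 0.0536 q [-0.71  0.3   0.58  2.3  -1.03  0.13  0.88]
dp [-0.102  0.007  0.92 ] ang [-0.0001  0.0069 -0.0032]
bed pos [-13.6   2.3  66.8]
q [-0.705  0.305  0.584  2.301 -1.033  0.127  0.881]
top [([309.6, 182.1], 17), ([299.8, 187.7], 124), ([254.8, 186.3], 42)]
  model y -65 [[299.5 187.5]]
  model y 0 [[276.6 188.9]]
  model y 65 [[253.6 190.4]]
  px per 10mm x,y [[-0.31, -3.38], [-3.53, 0.22]]
  red u range [249 177] [308 199] model hull [245.5 175.1] [307.2 199.8]
scene [([402.0, 173.6], 21), ([353.3, 178.1], 40)]
  model y -65 [[353.3 178.1]]
  model y 0 [[378.2 175.5]]
  model y 65 [[402.6 172.8]]
  px per 10mm x,y [[1.18, 0.63], [3.79, -0.41]]
  red u range [344 173] [411 187] model hull [343.2 170.5] [414.4 192.8]
```

Joints 5 and 6 have run into their limits (q5 = -1.03, q6 = 0.13), because the forearm is nearly aligned with the tool. I'll fit a kinematic model from the readings so far to find a comfortable arm posture.

```bash
cat > kin.py <<'E'
import numpy as np
from scipy.optimize import least_squares
from scipy.spatial.transform import Rotation as R
D=[ # q, tcp, rpy
([-1.329,.412,-.013,1.597,.006,1.134,-.082],[.1905,.5952,.2313],[3.142,0,1.261]),
([-.99,.08,.14,2.11,-.01,.95,.33],[.3074,.2823,.204],[3.142,-.001,1.171]),
([-.51,.13,.51,2.15,-.08,.88,1.22],[.4228,-.0294,.177],[3.14,-.002,1.171]),
([.06,.52,.57,1.73,-.33,.98,1.92],[.5293,-.3192,.1485],[3.138,.001,1.168]),
([.13,.71,.46,1.82,-.45,.72,2.01],[.5299,-.3112,.0044],[-3.141,-.001,1.173]),
([.04,.5,.58,1.72,-.32,1.01,1.91],[.5317,-.3129,.1698],[3.135,-.001,1.172]),
([-.49,.15,.63,2.19,-.5,.5,.91],[.5419,-.0452,.1876],[3.084,-.399,.403]),
([-.778,.207,.646,2.339,-.563,.133,.434],[.5484,.0434,.1437],[3.141,-.523,.07]),
([-.705,.305,.584,2.301,-1.033,.127,.881],[.5718,.0486,.119],[-3.14,-.517,.066])]
def rz(a): return R.from_euler("z",a)
def ry(a): return R.from_euler("y",a)
def fk(q,p,sg):
    h,L1,a3,L2,a4,L3,a6,off=p; s1,s3,s5,s7=sg
    r=rz(s1*q[0])*ry(q[1]); t=np.array([0,0,h])+r.apply([a3,0,L1])
    r=r*rz(s3*q[2])*ry(q[3]); 
    t=np.array([0,0,h])+(rz(s1*q[0])*ry(q[1])).apply([0,0,L1]); r3=rz(s1*q[0])*ry(q[1])*rz(s3*q[2])
    t=t+r3.apply([a3,0,0]); r4=r3*ry(q[3]); t=t+r4.apply([-a4,0,L2])
    r6=r4*rz(s5*q[4])*ry(q[5]); r7=r6*rz(s7*q[6]+off); t=t+r6.apply([a6,0,0])+r7.apply([0,0,L3]); return t,r7
if __name__=="__main__":
    import itertools
    def res(p,sg):
        o=[]
        for q,x,e in D:
            t,r=fk(q,p,sg); o+=[*(t-x),*(.3*(r.inv()*R.from_euler("xyz",e)).as_rotvec())]
        return o
    best=None
    for sg in itertools.product((-1,1),repeat=4):
        for off in(0,np.pi,np.pi/2,-np.pi/2):
            f=least_squares(res,[.33,.32,0,.32,0,.3,.0,off],args=(sg,),max_nfev=40)
            if best is None or f.cost<best[0].cost: best=(f,sg)
    print(best[1],best[0].x.round(4).tolist(),best[0].cost,np.abs(np.reshape(best[0].fun,(-1,6))).max(1).round(4))
E
python3 kin.py
```

```text
(-1, -1, -1, -1) [0.3995, 0.4738, -0.0169, 0.4823, -0.0249, 0.3809, -0.0389, -3.1411] 0.004808084722831344 [0.0439 0.048  0.0375 0.0149 0.0192 0.0162 0.0234 0.0105 0.0163]
```

```bash
python3 - <<'E'
s=open("kin.py").read()
i=s.index("def fk"); j=s.index("if __name__")
s=s[:i]+'''def fk(q,p,sg):
    h,L1,a3,L2,a4,L3,a6,off,b0,b2,b3,b4,b6,a0,a2=p; s1,s3,s5,s7=sg
    r1=rz(s1*q[0]); r2=r1*ry(q[1]); r3=r2*rz(s3*q[2]); r4=r3*ry(q[3]); r6=r4*rz(s5*q[4])*ry(q[5]); r7=r6*rz(s7*q[6]+off)
    t=np.array([0,0,h])+r1.apply([a0,b0,0])+r2.apply([a2,b2,L1])+r3.apply([a3,b3,0])+r4.apply([-a4,b4,L2])+r6.apply([a6,b6,0])+r7.apply([0,0,L3]); return t,r7
'''+s[j:]
s=s.replace("[.33,.32,0,.32,0,.3,.0,off]","[.33,.4,0,.4,0,.3,.0,off]+[0]*7").replace("o+=[*(t-x)","o+=[*(np.array(p[2:])*0+.0)] if 0 else [*(t-x)")
s=s.replace("        return o\n","        return o+[1e-2*v for i,v in enumerate(p) if i not in(0,1,3,5,7)]\n").replace("np.reshape(best[0].fun,","np.reshape(best[0].fun[:54],")
s=s.replace("itertools.product((-1,1),repeat=4)","[(-1,-1,-1,-1)]")
open("kin.py","w").write(s)
E
python3 kin.py
```

```text
(-1, -1, -1, -1) [0.2813, 0.534, 0.0067, 0.4484, 0.0015, 0.3508, 0.0005, -3.1411, -0.0137, -0.0137, -0.0085, -0.0085, -0.0029, 0.0012, -0.005] 2.1775681446376955e-05 [0.0011 0.0012 0.0011 0.0041 0.0013 0.0015 0.0007 0.001  0.0007]
```

```bash
cat > sim.py <<'E'
from kin import *
P=[0.2813,0.534,0.0067,0.4484,0.0015,0.3508,0.0005,-3.1411,-0.0137,-0.0137,-0.0085,-0.0085,-0.0029,0.0012,-0.005]; SG=(-1,-1,-1,-1)
LO=np.array([-2.95,-.29,-1.47,.14,-1.03,.13,-2.86]); HI=np.array([2.95,1.99,1.44,2.54,4.17,1.85,2.86])
F=lambda q:fk(q,P,SG)
def jac(q):
    t,r=F(q); J=np.zeros((6,7))
    for i in range(7):
        d=np.array(q,float); d[i]+=1e-5; t2,r2=F(d); J[:3,i]=(t2-t)/1e-5; J[3:,i]=(r2*r.inv()).as_rotvec()/1e-5
    return J,t,r
def track(q,tx,rx,n=16,qn=None,k=0,lam=1e-3):
    q=np.array(q,float); t0,r0=F(q); d=(r0.inv()*rx).as_rotvec()
    for i in range(1,n+1):
        tt=t0+(tx-t0)*i/n; rr=r0*R.from_rotvec(d*i/n)
        for _ in range(2):
            J,t,r=jac(q); e=np.r_[tt-t,(rr*r.inv()).as_rotvec()]; Ji=J.T@np.linalg.inv(J@J.T+lam**2*np.eye(6))
            dq=Ji@e
            if qn is not None: dq+=(np.eye(7)-Ji@J)@(k*(np.array(qn)-q))
            q=np.clip(q+dq,LO,HI)
    return q
def err(q,tx,rx): t,r=F(q); return np.round([np.linalg.norm(t-tx),(r.inv()*rx).magnitude()],4)
E
python3 - <<'E'
from sim import *
E=lambda e:R.from_euler("xyz",e)
mid=(LO+HI)/2; q0=np.array(D[0][0])
for nm,qn,k in(("pinv",None,0),("mid",mid,.05),("start",q0,.05),("start.2",q0,.2),("mid.01",mid,.01)):
    q=q0.copy(); print(nm)
    for i in(1,2,3,4,5,6,7):
        q=track(q,np.array(D[i][1]),E(D[i][2]),qn=qn,k=k); print("  ",q.round(2),"real",D[i][0])
# IK solutions at seat, swivel scan
from go import down
B=np.array([.617,.0495,.068]); rb=R.from_euler("z",.07)*R.from_euler("y",-np.pi/6)
tx=B+rb.apply([-.02,.002,.0184])
rng=np.random.default_rng(0); S=[]
for yaw in(.07,.07+np.pi):
  rx=down(.07,-np.pi/6)*R.from_euler("z",0 if yaw<1 else np.pi)
  for _ in range(60):
    f=least_squares(lambda q:np.r_[(F(q)[0]-tx)*10,((F(q)[1]).inv()*rx).as_rotvec()*3,.003*(q-mid)/(HI-LO)],rng.uniform(LO,HI),bounds=(LO+.02,HI-.02),max_nfev=60)
    q=f.x; e=err(q,tx,rx)
    if e[0]<1e-3 and e[1]<4e-3: S.append((np.min((q-LO)/(HI-LO)),np.min((HI-q)/(HI-LO)),yaw,q.round(2)))
S.sort(key=lambda s:-min(s[0],s[1]))
for s in S[:6]: print(round(min(s[:2]),3),round(s[2],2),s[3])
E
```

```text
pinv
   [-0.99  0.08  0.14  2.11 -0.01  0.95  0.33] real [-0.99, 0.08, 0.14, 2.11, -0.01, 0.95, 0.33]
   [-0.51  0.13  0.51  2.15 -0.08  0.88  1.22] real [-0.51, 0.13, 0.51, 2.15, -0.08, 0.88, 1.22]
   [ 0.06  0.52  0.56  1.73 -0.33  0.98  1.92] real [0.06, 0.52, 0.57, 1.73, -0.33, 0.98, 1.92]
   [ 0.13  0.71  0.45  1.82 -0.45  0.72  2.01] real [0.13, 0.71, 0.46, 1.82, -0.45, 0.72, 2.01]
   [ 0.04  0.5   0.58  1.72 -0.31  1.01  1.9 ] real [0.04, 0.5, 0.58, 1.72, -0.32, 1.01, 1.91]
   [-0.47  0.15  0.61  2.19 -0.49  0.5   0.9 ] real [-0.49, 0.15, 0.63, 2.19, -0.5, 0.5, 0.91]
   [-0.78  0.21  0.65  2.34 -0.56  0.13  0.43] real [-0.778, 0.207, 0.646, 2.339, -0.563, 0.133, 0.434]
mid
   [-0.32  0.12 -0.57  2.08  0.08  0.96  0.24] real [-0.99, 0.08, 0.14, 2.11, -0.01, 0.95, 0.33]
   [ 0.2   0.15 -0.26  2.11  0.05  0.89  1.08] real [-0.51, 0.13, 0.51, 2.15, -0.08, 0.88, 1.22]
   [ 0.78  0.52 -0.44  1.69  0.25  0.99  1.42] real [0.06, 0.52, 0.57, 1.73, -0.33, 0.98, 1.92]
   [ 0.93  0.77 -0.69  1.77  0.64  0.83  1.11] real [0.13, 0.71, 0.46, 1.82, -0.45, 0.72, 2.01]
   [ 1.07  0.61 -0.89  1.
[... 1859 characters left out ...]
  0.1   1.71 -0.05  0.95  1.68] real [0.06, 0.52, 0.57, 1.73, -0.33, 0.98, 1.92]
   [ 0.55  0.66 -0.14  1.79  0.13  0.69  1.52] real [0.13, 0.71, 0.46, 1.82, -0.45, 0.72, 2.01]
   [ 0.71  0.48 -0.34  1.67  0.18  1.02  1.48] real [0.04, 0.5, 0.58, 1.72, -0.32, 1.01, 1.91]
   [ 0.5   0.18 -0.46  2.14 -0.1   0.47  0.53] real [-0.49, 0.15, 0.63, 2.19, -0.5, 0.5, 0.91]
   [-0.22  0.19  0.01  2.32  0.51  0.14 -0.63] real [-0.778, 0.207, 0.646, 2.339, -0.563, 0.133, 0.434]Traceback (most recent call last):
  File "<stdin>", line 16, in <module>
    return func(*args, **kwargs)
    raise ValueError("Initial guess is outside of provided bounds")
ValueError: Initial guess is outside of provided bounds
```

The controller is a plain pseudo-inverse, so my model predicts it exactly. I'll search for seat postures with margin, then for a via-path that leads there.

```bash
cat > plan.py <<'E'
from sim import *
from go import down
B=np.array([.617,.0495,.068]); rb=R.from_euler("z",.07)*R.from_euler("y",-np.pi/6)
rx=down(.07,-np.pi/6); bp=lambda x,y,z:B+rb.apply(np.array([x,y,z])/1000)
marg=lambda q:np.min(np.minimum(q-LO,HI-q))
E
python3 - <<'E'
from plan import *
mid=(LO+HI)/2; rng=np.random.default_rng(0); tx=bp(-20,2,18.4)
for flip in(0,np.pi):
  S=[]; rr=rx*R.from_euler("z",flip)
  for _ in range(40):
    f=least_squares(lambda q:np.r_[(F(q)[0]-tx)*10,(F(q)[1].inv()*rr).as_rotvec()*3,.003*(q-mid)/(HI-LO)],rng.uniform(LO+.03,HI-.03),bounds=(LO+.02,HI-.02),max_nfev=60)
    q=f.x; e=err(q,tx,rr)
    if e[0]<1e-3 and e[1]<4e-3: S.append((marg(q),q.round(2)))
  S.sort(key=lambda s:-s[0])
  for s in S[:4]: print("flip",flip,round(s[0],3),s[1])
qc=np.array(D[8][0])
# one via-pose: at raised point, offset + extra tool rotation
res=[]; rng=np.random.default_rng(1)
q1=track(qc,bp(-20,2,130),rx,8)
for it in range(150):
    off=rng.uniform([-60,-250,100],[20,250,220]); w=rng.uniform([-.6,-.6,-1.6],[.6,.6,1.6])
    tv,rv=bp(*off),rx*R.from_rotvec(w)
    a=track(q1,tv,rv,10)
    if marg(a)<.03 or err(a,tv,rv)[0]>.002: continue
    b=track(a,bp(-20,2,110),rx,10); c=track(b,bp(-20,2,18.4),rx,6); e=err(c,bp(-20,2,18.4),rx)
    if e[0]<.002: res.append((min(marg(b),marg(c)),off.round(0),w.round(2),a.round(2),c.round(2)))
res.sort(key=lambda r:-r[0])
print(q1.round(2),len(res))
for r in res[:6]: print(r)
E
```

```text
flip 0 0.308 [ 0.67  0.67 -1.1   2.23  1.68  0.63 -1.58]
flip 0 0.307 [ 0.64  0.64 -1.05  2.23  1.67  0.58 -1.59]
flip 0 0.307 [ 0.64  0.64 -1.05  2.23  1.67  0.58 -1.59]
flip 0 0.305 [ 0.6   0.6  -0.98  2.23  1.67  0.53 -1.61]
flip 3.141592653589793 0.308 [ 0.69  0.69 -1.12  2.23  1.68  0.65  1.57]
flip 3.141592653589793 0.308 [ 0.67  0.67 -1.09  2.23  1.68  0.62  1.56]
flip 3.141592653589793 0.307 [ 0.65  0.65 -1.07  2.23  1.67  0.6   1.56]
flip 3.141592653589793 0.305 [ 0.59  0.59 -0.97  2.24  1.67  0.52  1.53]
[-1.27  0.19  1.19  2.36 -0.68  0.23  0.56] 2
(np.float64(0.2244916440693937), array([ -41., -103.,  215.]), array([-0.17, -0.25,  0.7 ]), array([ 1.15,  0.18, -1.23,  2.06,  0.32,  0.81, -0.91]), array([ 0.44,  0.51, -0.77,  2.24,  1.67,  0.39, -1.66]))
(np.float64(0.13610490847655365), array([-59., -87., 212.]), array([ 0.35, -0.14,  1.15]), array([-1.04, -0.24,  1.36,  2.38, -0.69,  0.52, -0.07]), array([ 0.23,  0.44, -0.51,  2.25,  1.7 ,  0.27, -1.75]))
```

```bash
nproc; cat >> plan.py <<'E'
def path(q,wps,lim=.04,n=8):
    ms=9; qs=[]
    for tx,rr in wps:
        q0=q; d=np.linalg.norm(tx-F(q)[0]); a=(F(q)[1].inv()*rr).magnitude(); k=max(2,int(np.ceil(max(d/.05,a/.15))))
        t0,r0=F(q); w=(r0.inv()*rr).as_rotvec()
        for i in range(1,k+1):
            q=track(q,t0+(tx-t0)*i/k,r0*R.from_rotvec(w*i/k),1); ms=min(ms,marg(q))
            if ms<lim: return None
        qs.append(q)
    if err(q,*wps[-1])[0]>.003: return None
    return ms,qs
HOME=(np.array([.48,-.05,.3]),down(.4))
E
cat > search.py <<'E'
from plan import *
from multiprocessing import Pool
qc=np.array(D[8][0])
q1=track(qc,np.array(D[6][1])+[0,0,.03],R.from_euler("xyz",D[6][2]),6); q2=track(q1,*HOME,8)
def job(seed):
    rng=np.random.default_rng(seed); out=[]
    for _ in range(40):
        V=[]
        for k in range(2):
            p=rng.uniform([.38,-.35,.28],[.62,.3,.45]); V.append((p,down(rng.uniform(-1.3,1.6))*R.from_rotvec(np.r_[rng.uniform(-.6,.6,2),0])))
        if not .36<np.linalg.norm(V[0][0][:2])<.75: continue
        r=path(q2,V+[(bp(-20,2,110),rx),(bp(-20,2,18.4),rx)])
        if r: out.append((r[0],[(v[0].round(3).tolist(),v[1].as_euler("xyz").round(2).tolist()) for v in V],[q.round(2).tolist() for q in r[1]]))
    return out
if __name__=="__main__":
    print(q1.round(2),q2.round(2))
    with Pool() as p: R_=sum(p.map(job,range(24)),[])
    R_.sort(key=lambda r:-r[0]); print(len(R_))
    for r in R_[:5]: print(r)
E
time OMP_NUM_THREADS=1 timeout 400 python3 search.py
```

```text
4
[-0.84  0.12  1.01  2.17 -0.48  0.59  0.9 ] [-0.96  0.15  1.1   1.88 -0.14  1.2   0.58]
0
real	0m25.008s
user	1m22.837s
sys	0m0.272s
```

```bash
cat > search2.py <<'E'
from plan import *
from multiprocessing import Pool
from search import q2
def rv(rng):
    while 1:
        p=rng.uniform([.1,-.55,.25],[.65,.6,.5])
        if .38<np.linalg.norm(p[:2])<.72: break
    az=np.arctan2(p[1],p[0]); return p,down(az+rng.uniform(-1.8,1.8))*R.from_rotvec(np.r_[rng.uniform(-.7,.7,2),0])
def job(seed):
    rng=np.random.default_rng(seed); out=[]
    for _ in range(45):
        V=[rv(rng) for _ in range(2)]
        r=path(q2,V+[HOME],.05)
        if r: out.append((r[1][-1][2],r[0],[(v[0].round(3).tolist(),v[1].as_euler("xyz").round(2).tolist()) for v in V],[q.round(2).tolist() for q in r[1]]))
    return out
if __name__=="__main__":
    with Pool() as p: R_=sum(p.map(job,range(40)),[])
    R_.sort(key=lambda r:r[0]); print(len(R_))
    for r in R_[:5]: print(r)
E
time OMP_NUM_THREADS=1 timeout 500 python3 search2.py
```

```text
245
(np.float64(0.21827731822443666), np.float64(0.14558651526797717), [([0.43, -0.466, 0.256], [-2.61, -0.2, -2.52]), ([0.477, -0.414, 0.269], [2.8, -0.28, -1.19])], [[-0.34, 0.28, 1.07, 2.04, 0.14, 0.49, -1.92], [-0.04, 0.45, 0.62, 1.63, 0.19, 1.15, -0.79], [-0.19, 0.1, 0.22, 1.84, -0.02, 1.2, 0.43]])
(np.float64(0.24927253563212312), np.float64(0.06779432277386799), [([0.539, 0.177, 0.385], [-2.47, -0.49, -1.16]), ([0.532, 0.287, 0.348], [2.5, 0.02, 0.62])], [[-0.77, -0.11, 0.01, 2.12, 0.91, 0.79, -2.3], [-0.88, 0.37, -0.04, 1.54, 0.62, 1.49, -0.43], [-0.22, 0.1, 0.25, 1.84, -0.03, 1.2, 0.44]])
(np.float64(0.26958303877436063), np.float64(0.05414266157905123), [([0.487, -0.244, 0.266], [-2.71, -0.24, -0.51]), ([0.257, 0.375, 0.304], [2.53, -0.15, -0.42])], [[-0.27, 0.3, 1.15, 1.99, -0.86, 1.13, 0.82], [-1.06, 0.45, -0.15, 1.52, 0.16, 1.8, -1.7], [-0.24, 0.1, 0.27, 1.84, -0.03, 1.2, 0.44]])
(np.float64(0.27306651292821393), np.float64(0.054738207714972564), [([0.556, -0.444, 0.294], [2.59, 0.02, 1.08]), ([0.394, 0.502, 0.494], [-2.95, -0.55, -0.92])], [[0.0, 0.29, 0.79, 1.84, -0.56, 0.61, 2.18], [-1.09, 0.39, -0.3, 1.17, 0.66, 1.78, -2.16], [-0.24, 0.1, 0.27, 1.84, -0.03, 1.2, 0.44]])
(np.float64(0.33983442327733), np.float64(0.09020039199124574), [([0.284, -0.424, 0.31], [3.0, -0.34, -2.19]), ([0.521, -0.426, 0.291], [-2.66, 0.02, -1.18])], [[-0.32, 0.45, 1.35, 1.8, -0.08, 1.24, -1.19], [0.35, 0.45, 0.7, 1.62, -0.82, 1.22, 0.12], [-0.31, 0.1, 0.34, 1.85, -0.04, 1.2, 0.45]])
real	0m35.852s
user	2m7.482s
sys	0m0.147s
```

```bash
cat > search3.py <<'E'
from plan import *
from multiprocessing import Pool
from search import q1,q2
from search2 import rv
E=lambda e:R.from_euler("xyz",e)
V0=[(np.array([.43,-.466,.256+.04]),E([-2.61,-.2,-2.52])),(np.array([.477,-.414,.269+.04]),E([2.8,-.28,-1.19]))]
r0=path(q2,V0+[HOME],.03)
def job(seed):
    rng=np.random.default_rng(seed); out=[]
    for _ in range(45):
        q=r0[1][rng.integers(1,3)]
        V=[rv(rng) for _ in range(rng.integers(1,3))]
        r=path(q,V+[(bp(-20,2,110),rx),(bp(-20,2,18.4),rx)],.04)
        if r: out.append((r[0],q is r0[1][2],[(v[0].round(3).tolist(),v[1].as_euler("xyz").round(2).tolist()) for v in V],[q.round(2).tolist() for q in r[1]]))
    return out
if __name__=="__main__":
    print(r0[0],[q.round(2) for q in r0[1]])
    with Pool() as p: R_=sum(p.map(job,range(60)),[])
    R_.sort(key=lambda r:-r[0]); print(len(R_))
    for r in R_[:6]: print(r)
E
time OMP_NUM_THREADS=1 timeout 500 python3 search3.py
```

```text
0.12319918831599294 [array([-0.32,  0.19,  1.  ,  1.99,  0.3 ,  0.61, -2.03]), array([-0.04,  0.42,  0.62,  1.58,  0.21,  1.22, -0.77]), array([-0.2 ,  0.1 ,  0.23,  1.84, -0.03,  1.2 ,  0.43])]
2
(np.float64(0.07261926527279708), True, [([0.531, 0.022, 0.467], [-2.8, -0.58, -0.1]), ([0.644, 0.077, 0.387], [-2.51, -0.27, -1.76])], [[-0.18, -0.22, 0.21, 1.91, -0.35, 0.88, 0.19], [0.08, 0.18, -0.64, 1.77, 0.83, 1.04, -2.58], [0.42, 0.23, -0.7, 2.28, 0.97, 0.27, -1.05], [0.11, 0.42, -0.36, 2.26, 1.75, 0.2, -1.82]])
(np.float64(0.06668251487268473), True, [([0.497, 0.309, 0.451], [-2.84, -0.68, 1.65]), ([0.535, 0.402, 0.458], [-2.43, -0.34, -1.12])], [[-0.23, 0.35, -0.02, 1.38, -0.7, 1.64, 1.54], [-0.12, 0.17, -1.01, 1.71, 0.94, 1.06, -2.44], [0.44, 0.23, -0.72, 2.28, 0.99, 0.28, -1.06], [0.13, 0.42, -0.39, 2.26, 1.74, 0.21, -1.8]])
real	0m59.069s
user	3m32.149s
sys	0m0.140s
```

The model works. One repositioning loop swings the elbow to the other side and gives the seat posture proper joint margin. I'll write a leg planner that prints the numbers for each call.

```bash
cat > leg.py <<'E'
from plan import *
from cell import ctrl
import sys
E=lambda e:R.from_euler("xyz",e)
W={"q1":(np.array([.5419,-.0452,.2176]),E([3.084,-.399,.403])),"home":HOME,
"a":(np.array([.43,-.466,.296]),E([-2.61,-.2,-2.52])),"b":(np.array([.477,-.414,.309]),E([2.8,-.28,-1.19])),
"c":(np.array([.531,.022,.467]),E([-2.8,-.58,-.1])),"d":(np.array([.644,.077,.387]),E([-2.51,-.27,-1.76])),
"up":(bp(-20,2,110),rx),"seat":(bp(-20,2,18.4),rx)}
def rnd(v,k): return np.round(v,k)
def legs(names,q=None,quiet=False):
    s=ctrl.sense()
    if q is None:
        q=np.array(s["joint_pos"]); print("t",round(s["t"],2),"q",q.round(3),"model err",np.round((F(q)[0]-s["tcp_pos"])*1000,1))
    for nm in names:
        tx,rr=W[nm] if isinstance(nm,str) else nm
        t,r=F(q); n=max(1,int(np.ceil(max(np.linalg.norm(tx-t)/.29,(r.inv()*rr).magnitude()/.92)-.02))); ms=9
        for k in range(n):
            t,r=F(q); f=1/(n-k); dp=rnd(r.inv().apply(tx-t)/.04*f,2); an=rnd((r.inv()*rr).as_rotvec()*f,2)
            for h in(.25,.5,.75,1):
                q=track(q,t+r.apply(dp*h)*.04,r*R.from_rotvec(an*h),2); ms=min(ms,marg(q))
            print(nm,k+1,"/",n,"half",(dp/2).round(3).tolist(),(an/2).round(3).tolist(),"full",dp.tolist(),an.tolist())
        print("   ->",q.round(2),"margin",round(ms,3),"err",err(q,tx,rr))
    return q
if __name__=="__main__": legs(sys.argv[1:])
E
python3 leg.py q1 home a b home c d up seat
```

```text
t 8.2 q [-0.706  0.303  0.586  2.303 -1.033  0.127  0.882] model err [-0.5  0.7 -0. ]
q1 1 / 1 half [0.23, 1.15, -1.29] [0.045, -0.055, -0.15] full [0.46, 2.3, -2.58] [0.09, -0.11, -0.3]
   -> [-0.83  0.12  1.    2.16 -0.47  0.59  0.89] margin 0.128 err [0.0002 0.0054]
home 1 / 1 half [-0.28, -0.175, -1.245] [0.025, -0.2, -0.005] full [-0.56, -0.35, -2.49] [0.05, -0.4, -0.01]
   -> [-0.96  0.15  1.09  1.88 -0.13  1.2   0.57] margin 0.351 err [0.0002 0.0063]
a 1 / 4 half [-0.645, 1.14, 0.02] [-0.025, 0.095, 0.345] full [-1.29, 2.28, 0.04] [-0.05, 0.19, 0.69]
a 2 / 4 half [0.225, 1.29, 0.04] [-0.02, 0.095, 0.345] full [0.45, 2.58, 0.08] [-0.04, 0.19, 0.69]
a 3 / 4 half [0.97, 0.855, 0.205] [-0.02, 0.1, 0.345] full [1.94, 1.71, 0.41] [-0.04, 0.2, 0.69]
a 4 / 4 half [1.225, 0.045, 0.45] [-0.025, 0.1, 0.345] full [2.45, 0.09, 0.9] [-0.05, 0.2, 0.69]
   -> [-0.33  0.19  1.01  1.99  0.29  0.61 -2.03] margin 0.131 err [0.0002 0.002 ]
b 1 / 2 half [-0.405, -0.005, -0.19] [-0.11, -0.015, -0.325] full [-0.81, -0.01, -0.38] [-0.22, -0.03, -0.65]
b 2 / 2 half [-0.335, -0.205, -0.2] [-0.105, -0.01
[... 680 characters left out ...]
l [0.56, -0.24, 1.76] [-0.23, 0.25, 0.72]
d 2 / 2 half [-0.135, -0.385, 0.835] [-0.115, 0.12, 0.355] full [-0.27, -0.77, 1.67] [-0.23, 0.24, 0.71]
   -> [ 0.07  0.17 -0.63  1.77  0.83  1.03 -2.57] margin 0.073 err [0.0002 0.005 ]
up 1 / 2 half [-0.095, 1.34, 0.865] [0.055, -0.085, -0.405] full [-0.19, 2.68, 1.73] [0.11, -0.17, -0.81]
up 2 / 2 half [-0.945, 0.995, 0.82] [0.06, -0.085, -0.405] full [-1.89, 1.99, 1.64] [0.12, -0.17, -0.81]
   -> [ 0.42  0.23 -0.69  2.28  0.96  0.27 -1.03] margin 0.139 err [0.0002 0.002 ]
seat 1 / 1 half [-0.0, 0.0, 1.145] [-0.0, 0.0, -0.0] full [-0.0, 0.0, 2.29] [-0.0, 0.0, -0.0]
   -> [ 0.19  0.43 -0.46  2.25  1.71  0.24 -1.76] margin 0.087 err [0.0001 0.0021]
```

Emit:
{"api": "drive_tool", "payload": {
  "commands": [
    {"angular": [0.045, -0.055, -0.15], "dp": [0.23, 1.15, -1.29], "fingers": -1},
    {"angular": [0.045, -0.055, -0.15], "dp": [0.23, 1.15, -1.29], "fingers": -1},
    {"angular": [0.045, -0.055, -0.15], "dp": [0.23, 1.15, -1.29], "fingers": -1},
    {"angular": [0.045, -0.055, -0.15], "dp": [0.23, 1.15, -1.29], "fingers": -1},
    {"angular": [0.09, -0.11, -0.3], "dp": [0.46, 2.3, -2.58], "fingers": -1},
    {"angular": [0.09, -0.11, -0.3], "dp": [0.46, 2.3, -2.58], "fingers": -1},
    {"angular": [0.09, -0.11, -0.3], "dp": [0.46, 2.3, -2.58], "fingers": -1},
    {"angular": [0.09, -0.11, -0.3], "dp": [0.46, 2.3, -2.58], "fingers": -1}
  ]
}}

```text
t: 8.87
tcp_pos: [0.5432, -0.0457, 0.2188]
tool_rot: [3.088, -0.401, 0.395]
force: [-0.4, 0.4, -2.1]
finger_gap: 0.0533
```

Emit:
{"api": "drive_tool", "payload": {
  "commands": [
    {"angular": [0.025, -0.2, 0], "dp": [-0.28, -0.17, -1.25], "fingers": -1},
    {"angular": [0.025, -0.2, 0], "dp": [-0.28, -0.17, -1.25], "fingers": -1},
    {"angular": [0.025, -0.2, 0], "dp": [-0.28, -0.17, -1.25], "fingers": -1},
    {"angular": [0.025, -0.2, 0], "dp": [-0.28, -0.17, -1.25], "fingers": -1},
    {"angular": [0.05, -0.4, -0.01], "dp": [-0.56, -0.35, -2.5], "fingers": -1},
    {"angular": [0.05, -0.4, -0.01], "dp": [-0.56, -0.35, -2.5], "fingers": -1},
    {"angular": [0.05, -0.4, -0.01], "dp": [-0.56, -0.35, -2.5], "fingers": -1},
    {"angular": [0.05, -0.4, -0.01], "dp": [-0.56, -0.35, -2.5], "fingers": -1}
  ]
}}

```text
t: 9.53
tcp_pos: [0.4818, -0.0494, 0.2993]
tool_rot: [3.139, -0.003, 0.395]
force: [-0.6, -0.5, -1.7]
finger_gap: 0.0532
```

```bash
python3 leg.py a b home c d up seat | cut -c1-170
```

```text
t 9.53 q [-0.993  0.156  1.142  1.88  -0.151  1.196  0.594] model err [-0.8 -2.9  0.3]
a 1 / 4 half [-0.645, 1.13, 0.015] [-0.025, 0.095, 0.345] full [-1.29, 2.26, 0.03] [-0.05, 0.19, 0.69]
a 2 / 4 half [0.225, 1.285, 0.035] [-0.025, 0.095, 0.345] full [0.45, 2.57, 0.07] [-0.05, 0.19, 0.69]
a 3 / 4 half [0.965, 0.85, 0.205] [-0.02, 0.095, 0.345] full [1.93, 1.7, 0.41] [-0.04, 0.19, 0.69]
a 4 / 4 half [1.225, 0.04, 0.445] [-0.02, 0.1, 0.345] full [2.45, 0.08, 0.89] [-0.04, 0.2, 0.69]
   -> [-0.35  0.19  1.04  1.99  0.28  0.6  -2.02] margin 0.127 err [0.0002 0.004 ]
b 1 / 2 half [-0.405, -0.0, -0.19] [-0.11, -0.015, -0.325] full [-0.81, -0.0, -0.38] [-0.22, -0.03, -0.65]
b 2 / 2 half [-0.335, -0.21, -0.2] [-0.11, -0.015, -0.325] full [-0.67, -0.42, -0.4] [-0.22, -0.03, -0.65]
   -> [-0.05  0.42  0.64  1.57  0.2   1.23 -0.76] margin 0.485 err [0.0001 0.0052]
home 1 / 2 half [-2.04, -0.64, -0.775] [0.12, 0.015, -0.4] full [-4.08, -1.28, -1.55] [0.24, 0.03, -0.8]
home 2 / 2 half [-0.885, -2.045, -0.485] [0.12, 0.015, -0.405] full [-1.77, -4.09, -0.97] [0.24, 0.03, -0.81]
   -> [-0.23  0.1
[... 307 characters left out ...]
ll [0.58, -0.25, 1.75] [-0.23, 0.25, 0.72]
d 2 / 2 half [-0.14, -0.395, 0.83] [-0.115, 0.12, 0.36] full [-0.28, -0.79, 1.66] [-0.23, 0.24, 0.72]
   -> [ 0.04  0.17 -0.6   1.76  0.82  1.04 -2.57] margin 0.074 err [0.0003 0.0061]
up 1 / 2 half [-0.09, 1.34, 0.87] [0.06, -0.085, -0.405] full [-0.18, 2.68, 1.74] [0.12, -0.17, -0.81]
up 2 / 2 half [-0.945, 0.995, 0.82] [0.06, -0.085, -0.405] full [-1.89, 1.99, 1.64] [0.12, -0.17, -0.81]
   -> [ 0.38  0.22 -0.65  2.29  0.96  0.26 -1.05] margin 0.126 err [0.0002 0.0056]
seat 1 / 1 half [-0.005, 0.0, 1.145] [-0.0, -0.0, -0.0] full [-0.01, 0.0, 2.29] [-0.0, -0.0, -0.0]
   -> [ 0.17  0.43 -0.44  2.26  1.76  0.24 -1.81] margin 0.076 err [0.0003 0.0056]
```

Emit:
{"api": "drive_tool", "payload": {
  "commands": [
    {"angular": [-0.025, 0.095, 0.345], "dp": [-0.65, 1.13, 0.02], "fingers": -1},
    {"angular": [-0.025, 0.095, 0.345], "dp": [-0.65, 1.13, 0.02], "fingers": -1},
    {"angular": [-0.025, 0.095, 0.345], "dp": [-0.65, 1.13, 0.02], "fingers": -1},
    {"angular": [-0.025, 0.095, 0.345], "dp": [-0.65, 1.13, 0.02], "fingers": -1},
    {"angular": [-0.05, 0.19, 0.69], "dp": [-1.29, 2.26, 0.03], "fingers": -1},
    {"angular": [-0.05, 0.19, 0.69], "dp": [-1.29, 2.26, 0.03], "fingers": -1},
    {"angular": [-0.05, 0.19, 0.69], "dp": [-1.29, 2.26, 0.03], "fingers": -1},
    {"angular": [-0.05, 0.19, 0.69], "dp": [-1.29, 2.26, 0.03], "fingers": -1}
  ]
}}

```text
t: 10.2
tcp_pos: [0.468, -0.1515, 0.2969]
tool_rot: [-3.12, -0.197, -0.301]
force: [0.1, 0.7, -2.1]
finger_gap: 0.0534
```

Emit:
{"api": "drive_tool", "payload": {
  "commands": [
    {"angular": [-0.025, 0.095, 0.345], "dp": [0.22, 1.29, 0.04], "fingers": -1},
    {"angular": [-0.025, 0.095, 0.345], "dp": [0.22, 1.29, 0.04], "fingers": -1},
    {"angular": [-0.025, 0.095, 0.345], "dp": [0.22, 1.29, 0.04], "fingers": -1},
    {"angular": [-0.025, 0.095, 0.345], "dp": [0.22, 1.29, 0.04], "fingers": -1},
    {"angular": [-0.05, 0.19, 0.69], "dp": [0.45, 2.57, 0.07], "fingers": -1},
    {"angular": [-0.05, 0.19, 0.69], "dp": [0.45, 2.57, 0.07], "fingers": -1},
    {"angular": [-0.05, 0.19, 0.69], "dp": [0.45, 2.57, 0.07], "fingers": -1},
    {"angular": [-0.05, 0.19, 0.69], "dp": [0.45, 2.57, 0.07], "fingers": -1}
  ]
}}

```text
t: 10.87
tcp_pos: [0.455, -0.2538, 0.2943]
tool_rot: [-2.978, -0.326, -1.026]
force: [0.4, 0.7, -2.3]
finger_gap: 0.0531
```

Emit:
{"api": "drive_tool", "payload": {
  "commands": [
    {"angular": [-0.02, 0.095, 0.345], "dp": [0.97, 0.85, 0.2], "fingers": -1},
    {"angular": [-0.02, 0.095, 0.345], "dp": [0.97, 0.85, 0.2], "fingers": -1},
    {"angular": [-0.02, 0.095, 0.345], "dp": [0.97, 0.85, 0.2], "fingers": -1},
    {"angular": [-0.02, 0.095, 0.345], "dp": [0.97, 0.85, 0.2], "fingers": -1},
    {"angular": [-0.04, 0.19, 0.69], "dp": [1.93, 1.7, 0.41], "fingers": -1},
    {"angular": [-0.04, 0.19, 0.69], "dp": [1.93, 1.7, 0.41], "fingers": -1},
    {"angular": [-0.04, 0.19, 0.69], "dp": [1.93, 1.7, 0.41], "fingers": -1},
    {"angular": [-0.04, 0.19, 0.69], "dp": [1.93, 1.7, 0.41], "fingers": -1}
  ]
}}

```text
t: 11.53
tcp_pos: [0.443, -0.356, 0.2925]
tool_rot: [-2.77, -0.327, -1.777]
force: [0.4, 0.4, -2.6]
finger_gap: 0.053
```

```bash
python3 leg.py a b home c d up seat | cut -c1-170
```

```text
t 11.53 q [-0.485 -0.053  0.953  2.096  0.391  0.659 -1.498] model err [-1.1 -2.8  1.2]
a 1 / 1 half [1.28, 0.025, 0.425] [-0.02, 0.1, 0.35] full [2.56, 0.05, 0.85] [-0.04, 0.2, 0.7]
   -> [-0.36  0.2   1.06  1.99  0.25  0.6  -1.99] margin 0.285 err [0.0001 0.0044]
b 1 / 2 half [-0.405, -0.0, -0.19] [-0.11, -0.015, -0.325] full [-0.81, -0.0, -0.38] [-0.22, -0.03, -0.65]
b 2 / 2 half [-0.335, -0.21, -0.2] [-0.11, -0.01, -0.325] full [-0.67, -0.42, -0.4] [-0.22, -0.02, -0.65]
   -> [-0.07  0.42  0.66  1.58  0.2   1.22 -0.76] margin 0.468 err [0.0001 0.0031]
home 1 / 2 half [-2.04, -0.635, -0.785] [0.12, 0.015, -0.4] full [-4.08, -1.27, -1.57] [0.24, 0.03, -0.8]
home 2 / 2 half [-0.88, -2.04, -0.49] [0.125, 0.015, -0.405] full [-1.76, -4.08, -0.98] [0.25, 0.03, -0.81]
   -> [-0.24  0.1   0.26  1.84 -0.03  1.2   0.44] margin 0.39 err [0.0002 0.0015]
c 1 / 1 half [0.94, -0.58, -2.09] [0.09, 0.32, 0.19] full [1.88, -1.16, -4.18] [0.18, 0.64, 0.38]
   -> [-0.22 -0.22  0.24  1.91 -0.33  0.88  0.18] margin 0.072 err [0.0001 0.0043]
d 1 / 2 half [0.29, -0.125, 0.875] [-0.115, 0.125, 0.36] full [0.58, -0.25, 1.75] [-0.23, 0.25, 0.72]
d 2 / 2 half [-0.135, -0.39, 0.835] [-0.115, 0.125, 0.355] full [-0.27, -0.78, 1.67] [-0.23, 0.25, 0.71]
   -> [ 0.03  0.17 -0.59  1.77  0.83  1.04 -2.57] margin 0.073 err [0.0002 0.0068]
up 1 / 2 half [-0.105, 1.34, 0.865] [0.06, -0.085, -0.405] full [-0.21, 2.68, 1.73] [0.12, -0.17, -0.81]
up 2 / 2 half [-0.96, 0.99, 0.815] [0.06, -0.09, -0.405] full [-1.92, 1.98, 1.63] [0.12, -0.18, -0.81]
   -> [ 0.38  0.22 -0.66  2.28  0.93  0.27 -1.01] margin 0.137 err [0.0001 0.0053]
seat 1 / 1 half [0.005, -0.0, 1.145] [0.0, 0.0, 0.0] full [0.01, -0.0, 2.29] [0.0, 0.0, 0.0]
   -> [ 0.14  0.42 -0.4   2.25  1.7   0.22 -1.76] margin 0.072 err [0.0001 0.0053]
```

Emit:
{"api": "drive_tool", "payload": {
  "commands": [
    {"angular": [-0.02, 0.1, 0.35], "dp": [1.28, 0.02, 0.42], "fingers": -1},
    {"angular": [-0.02, 0.1, 0.35], "dp": [1.28, 0.02, 0.42], "fingers": -1},
    {"angular": [-0.02, 0.1, 0.35], "dp": [1.28, 0.02, 0.42], "fingers": -1},
    {"angular": [-0.02, 0.1, 0.35], "dp": [1.28, 0.02, 0.42], "fingers": -1},
    {"angular": [-0.04, 0.2, 0.7], "dp": [2.56, 0.05, 0.85], "fingers": -1},
    {"angular": [-0.04, 0.2, 0.7], "dp": [2.56, 0.05, 0.85], "fingers": -1},
    {"angular": [-0.04, 0.2, 0.7], "dp": [2.56, 0.05, 0.85], "fingers": -1},
    {"angular": [-0.04, 0.2, 0.7], "dp": [2.56, 0.05, 0.85], "fingers": -1}
  ]
}}

```text
t: 12.2
tcp_pos: [0.4329, -0.4622, 0.2945]
tool_rot: [-2.613, -0.201, -2.51]
force: [1.0, 0.8, -2.0]
finger_gap: 0.0535
```

Emit:
{"api": "drive_tool", "payload": {
  "commands": [
    {"angular": [-0.11, -0.015, -0.325], "dp": [-0.4, 0, -0.19], "fingers": -1},
    {"angular": [-0.11, -0.015, -0.325], "dp": [-0.4, 0, -0.19], "fingers": -1},
    {"angular": [-0.11, -0.015, -0.325], "dp": [-0.4, 0, -0.19], "fingers": -1},
    {"angular": [-0.11, -0.015, -0.325], "dp": [-0.4, 0, -0.19], "fingers": -1},
    {"angular": [-0.22, -0.03, -0.65], "dp": [-0.8, 0, -0.38], "fingers": -1},
    {"angular": [-0.22, -0.03, -0.65], "dp": [-0.8, 0, -0.38], "fingers": -1},
    {"angular": [-0.22, -0.03, -0.65], "dp": [-0.8, 0, -0.38], "fingers": -1},
    {"angular": [-0.22, -0.03, -0.65], "dp": [-0.8, 0, -0.38], "fingers": -1}
  ]
}}

```text
t: 12.87
tcp_pos: [0.4573, -0.4351, 0.3011]
tool_rot: [-3.039, -0.382, -1.844]
force: [-0.3, -0.1, -1.4]
finger_gap: 0.0534
```

Emit:
{"api": "drive_tool", "payload": {
  "commands": [
    {"angular": [-0.11, -0.01, -0.325], "dp": [-0.33, -0.21, -0.2], "fingers": -1},
    {"angular": [-0.11, -0.01, -0.325], "dp": [-0.33, -0.21, -0.2], "fingers": -1},
    {"angular": [-0.11, -0.01, -0.325], "dp": [-0.33, -0.21, -0.2], "fingers": -1},
    {"angular": [-0.11, -0.01, -0.325], "dp": [-0.33, -0.21, -0.2], "fingers": -1},
    {"angular": [-0.22, -0.02, -0.65], "dp": [-0.67, -0.42, -0.4], "fingers": -1},
    {"angular": [-0.22, -0.02, -0.65], "dp": [-0.67, -0.42, -0.4], "fingers": -1},
    {"angular": [-0.22, -0.02, -0.65], "dp": [-0.67, -0.42, -0.4], "fingers": -1},
    {"angular": [-0.22, -0.02, -0.65], "dp": [-0.67, -0.42, -0.4], "fingers": -1}
  ]
}}

```text
t: 13.53
tcp_pos: [0.4812, -0.4078, 0.3067]
tool_rot: [2.788, -0.276, -1.162]
force: [-0.1, 0.3, -2.3]
finger_gap: 0.0532
```

```bash
python3 leg.py home c d up seat | cut -c1-170
```

```text
t 13.53 q [-0.108  0.433  0.702  1.585  0.182  1.214 -0.729] model err [-1.4 -0.4  0.6]
home 1 / 2 half [-1.99, -0.655, -0.79] [0.125, 0.015, -0.395] full [-3.98, -1.31, -1.58] [0.25, 0.03, -0.79]
home 2 / 2 half [-0.845, -2.015, -0.485] [0.12, 0.015, -0.395] full [-1.69, -4.03, -0.97] [0.24, 0.03, -0.79]
   -> [-0.28  0.1   0.31  1.85 -0.03  1.19  0.44] margin 0.388 err [0.0002 0.0057]
c 1 / 1 half [0.94, -0.575, -2.085] [0.095, 0.32, 0.19] full [1.88, -1.15, -4.17] [0.19, 0.64, 0.38]
   -> [-0.27 -0.23  0.28  1.92 -0.32  0.87  0.17] margin 0.065 err [0.0002 0.0049]
d 1 / 2 half [0.285, -0.12, 0.875] [-0.115, 0.125, 0.355] full [0.57, -0.24, 1.75] [-0.23, 0.25, 0.71]
d 2 / 2 half [-0.13, -0.39, 0.84] [-0.115, 0.125, 0.36] full [-0.26, -0.78, 1.68] [-0.23, 0.25, 0.72]
   -> [ 0.    0.17 -0.56  1.77  0.82  1.02 -2.58] margin 0.067 err [0.0001 0.0028]
up 1 / 2 half [-0.095, 1.345, 0.86] [0.06, -0.085, -0.405] full [-0.19, 2.69, 1.72] [0.12, -0.17, -0.81]
up 2 / 2 half [-0.955, 0.995, 0.805] [0.06, -0.09, -0.405] full [-1.91, 1.99, 1.61] [0.12, -0.18, -0.81]
   -> [ 0.35  0.21 -0.62  2.29  0.92  0.25 -1.01] margin 0.119 err [0.0001 0.0029]
seat 1 / 1 half [-0.005, 0.005, 1.145] [-0.0, -0.0, 0.0] full [-0.01, 0.01, 2.29] [-0.0, -0.0, 0.0]
   -> [ 0.12  0.42 -0.38  2.26  1.76  0.21 -1.82] margin 0.047 err [0.0002 0.0029]
```

Emit:
{"api": "drive_tool", "payload": {
  "commands": [
    {"angular": [0.125, 0.015, -0.395], "dp": [-1.99, -0.65, -0.79], "fingers": -1},
    {"angular": [0.125, 0.015, -0.395], "dp": [-1.99, -0.65, -0.79], "fingers": -1},
    {"angular": [0.125, 0.015, -0.395], "dp": [-1.99, -0.65, -0.79], "fingers": -1},
    {"angular": [0.125, 0.015, -0.395], "dp": [-1.99, -0.65, -0.79], "fingers": -1},
    {"angular": [0.25, 0.03, -0.79], "dp": [-3.98, -1.31, -1.58], "fingers": -1},
    {"angular": [0.25, 0.03, -0.79], "dp": [-3.98, -1.31, -1.58], "fingers": -1},
    {"angular": [0.25, 0.03, -0.79], "dp": [-3.98, -1.31, -1.58], "fingers": -1},
    {"angular": [0.25, 0.03, -0.79], "dp": [-3.98, -1.31, -1.58], "fingers": -1}
  ]
}}

```text
t: 14.2
tcp_pos: [0.4808, -0.2261, 0.303]
tool_rot: [2.918, -0.07, -0.383]
force: [0.5, -1.5, -2.0]
finger_gap: 0.0531
```

Emit:
{"api": "drive_tool", "payload": {
  "commands": [
    {"angular": [0.12, 0.015, -0.395], "dp": [-0.85, -2.01, -0.48], "fingers": -1},
    {"angular": [0.12, 0.015, -0.395], "dp": [-0.85, -2.01, -0.48], "fingers": -1},
    {"angular": [0.12, 0.015, -0.395], "dp": [-0.85, -2.01, -0.48], "fingers": -1},
    {"angular": [0.12, 0.015, -0.395], "dp": [-0.85, -2.01, -0.48], "fingers": -1},
    {"angular": [0.24, 0.03, -0.79], "dp": [-1.69, -4.03, -0.97], "fingers": -1},
    {"angular": [0.24, 0.03, -0.79], "dp": [-1.69, -4.03, -0.97], "fingers": -1},
    {"angular": [0.24, 0.03, -0.79], "dp": [-1.69, -4.03, -0.97], "fingers": -1},
    {"angular": [0.24, 0.03, -0.79], "dp": [-1.69, -4.03, -0.97], "fingers": -1}
  ]
}}

```text
t: 14.87
tcp_pos: [0.4797, -0.0449, 0.3004]
tool_rot: [-3.142, -0.012, 0.408]
force: [-0.2, -0.7, -1.9]
finger_gap: 0.053
```

```bash
python3 go.py .48 -.05 .3 .4; cat > search4.py <<'E'
from plan import *
from multiprocessing import Pool
from cell import ctrl
q=np.array(ctrl.sense()["joint_pos"])
def job(seed):
    rng=np.random.default_rng(seed); out=[]
    for _ in range(60):
        V=[]
        for k in range(rng.integers(1,3)):
            p=rng.uniform([.42,-.25,.3],[.66,.25,.48]); V.append((p,down(rng.uniform(-2.2,1.))*R.from_rotvec(np.r_[rng.uniform(-.7,.7,2),0])))
        r=path(q,V+[(bp(-20,2,110),rx),(bp(-20,2,18.4),rx)],.05)
        if r: out.append((min(marg(r[1][-1]),marg(r[1][-2])),r[0],[(v[0].round(3).tolist(),v[1].as_euler("xyz").round(2).tolist()) for v in V],[q.round(2).tolist() for q in r[1][-2:]]))
    return out
if __name__=="__main__":
    with Pool() as p: R_=sum(p.map(job,range(48)),[])
    R_.sort(key=lambda r:-r[0]); print(len(R_))
    for r in R_[:7]: print(r)
E
OMP_NUM_THREADS=1 timeout 400 python3 search4.py
```

```text
t 14.87 tcp [ 0.4797 -0.0449  0.3004] rpy [-3.142 -0.012  0.408] F [-0.2 -0.7 -1.9] gap 0.053 q [-0.3   0.09  0.33  1.86 -0.04  1.19  0.44]
dp [-0.045  0.12   0.009] ang [-0.0001 -0.0117  0.0083]
1
(np.float64(0.06387062525769255), np.float64(0.06387062525769255), [([0.619, 0.094, 0.415], [-2.52, -0.44, -0.42]), ([0.427, 0.242, 0.378], [-2.56, -0.56, -1.42])], [[0.41, 0.23, -0.69, 2.28, 0.96, 0.27, -1.04], [0.09, 0.41, -0.34, 2.26, 1.76, 0.19, -1.83]])
```

```bash
cat > climb.py <<'E'
from plan import *
from multiprocessing import Pool
from cell import ctrl
q=np.array(ctrl.sense()["joint_pos"])
END=[(bp(-20,2,110),rx),(bp(-20,2,18.4),rx)]
def ev(x):
    V=[(v[:3],R.from_euler("xyz",v[3:])) for v in x.reshape(-1,6)]
    for p,r in V:
        if p[2]<.29 or p[2]>.5 or not .38<np.hypot(*p[:2])<.72 or r.apply([0,0,1])[2]>-.72: return -1,None
    r=path(q,V+END,.05)
    if r is None: return -1,None
    return min(marg(r[1][-1]),marg(r[1][-2]))-.01*len(V),r
SEEDS=[[[.619,.094,.415,-2.52,-.44,-.42],[.427,.242,.378,-2.56,-.56,-1.42]],[[.531,.022,.467,-2.8,-.58,-.1],[.644,.077,.387,-2.51,-.27,-1.76]]]
def job(seed):
    rng=np.random.default_rng(seed); x=np.array(SEEDS[seed%2]).ravel(); b,r=ev(x)
    for k in range(110):
        y=x+rng.normal(size=12)*np.tile([.04,.06,.03,.15,.15,.3],2)*(1.5 if b<0 else 1); s,rr=ev(y)
        if s>b: x,b,r=y,s,rr
    return b,x.reshape(-1,6).round(2).tolist(),None if r is None else ([v.round(2).tolist() for v in r[1]],r[0])
if __name__=="__main__":
    with Pool() as p: R_=p.map(job,range(12),chunksize=1)
    R_.sort(key=lambda r:-r[0])
    for r in R_[:4]: print(r)
E
time OMP_NUM_THREADS=1 timeout 500 python3 climb.py
```

```text
(np.float64(0.2500831483606847), [[0.55, -0.16, 0.46, -3.23, -0.76, 0.59], [0.63, 0.12, 0.49, -2.54, -0.35, -1.77]], ([[-0.12, -0.07, 0.66, 1.84, -0.7, 1.02, 1.38], [0.27, 0.28, -1.09, 1.5, 0.93, 1.47, -2.54], [0.8, 0.38, -1.17, 2.27, 1.24, 0.46, -1.26], [0.56, 0.57, -0.92, 2.24, 1.67, 0.49, -1.62]], np.float64(0.07258143489286498)))
(np.float64(0.24947199431051106), [[0.5, 0.0, 0.45, -2.79, -0.65, 0.24], [0.62, 0.06, 0.36, -2.63, -0.55, -1.53]], ([[-0.23, -0.18, 0.46, 1.93, -0.62, 1.05, 0.83], [0.28, 0.3, -1.0, 1.82, 1.06, 1.24, -2.47], [0.78, 0.36, -1.13, 2.27, 1.22, 0.44, -1.24], [0.53, 0.55, -0.88, 2.24, 1.67, 0.46, -1.63]], np.float64(0.055344268807507924)))
(np.float64(0.218998984803682), [[0.51, 0.19, 0.49, -2.86, -0.69, 0.33], [0.57, 0.12, 0.34, -2.55, -0.48, -1.23]], ([[-0.44, -0.22, 0.18, 1.91, -0.4, 0.82, 0.35], [0.47, 0.04, -1.07, 2.07, 0.93, 0.74, -2.29], [0.67, 0.3, -1.0, 2.27, 1.15, 0.37, -1.19], [0.41, 0.5, -0.73, 2.24, 1.67, 0.38, -1.67]], np.float64(0.051112437064649574)))
(np.float64(0.049425336074063755), [[0.62, -0.01, 0.37, -2.51, -0.41, -0.54], [0.49, 0.21, 0.32, -2.64, -0.6, -1.48]], ([[-0.19, 0.02, 0.4, 1.98, -0.78, 0.71, 0.3], [-0.28, 0.26, -0.81, 1.92, 0.94, 1.39, -2.75], [0.42, 0.23, -0.7, 2.28, 0.97, 0.27, -1.04], [0.1, 0.41, -0.35, 2.26, 1.76, 0.2, -1.82]], np.float64(0.06942533607406376)))
real	0m15.081s
user	0m45.769s
sys	0m0.263s
```

Hill-climbing found an excellent path: via points at z ≈ 0.46–0.49 end at a seat posture with more than 0.25 rad margin. I'll use it.

```bash
sed -i 's/^"c":.*$/"c":(np.array([.55,-.16,.46]),E([-3.23,-.76,.59])),"d":(np.array([.63,.12,.49]),E([-2.54,-.35,-1.77])),/' leg.py; python3 leg.py c d up seat
```

```text
t 14.87 q [-0.304  0.092  0.327  1.858 -0.037  1.187  0.444] model err [-1.3 -0.1  0. ]
c 1 / 1 half [0.275, 1.675, -1.99] [-0.005, 0.375, -0.07] full [0.55, 3.35, -3.98] [-0.01, 0.75, -0.14]
   -> [-0.13 -0.08  0.66  1.85 -0.7   1.01  1.37] margin 0.202 err [0.0002 0.0048]
d 1 / 3 half [0.76, -0.83, 0.475] [-0.135, 0.05, 0.31] full [1.52, -1.66, 0.95] [-0.27, 0.1, 0.62]
d 2 / 3 half [0.065, -1.195, 0.235] [-0.13, 0.05, 0.315] full [0.13, -2.39, 0.47] [-0.26, 0.1, 0.63]
d 3 / 3 half [-0.665, -1.02, -0.095] [-0.135, 0.05, 0.31] full [-1.33, -2.04, -0.19] [-0.27, 0.1, 0.62]
   -> [ 0.26  0.28 -1.08  1.51  0.93  1.46 -2.54] margin 0.07 err [0.0003 0.0046]
up 1 / 2 half [-0.2, 1.58, 1.55] [0.08, -0.09, -0.395] full [-0.4, 3.16, 3.1] [0.16, -0.18, -0.79]
up 2 / 2 half [-1.115, 1.28, 1.43] [0.08, -0.09, -0.395] full [-2.23, 2.56, 2.86] [0.16, -0.18, -0.79]
   -> [ 0.79  0.37 -1.16  2.27  1.25  0.45 -1.27] margin 0.253 err [0.0002 0.0034]
seat 1 / 1 half [0.0, -0.005, 1.145] [0.0, -0.0, -0.0] full [0.0, -0.01, 2.29] [0.0, -0.0, -0.0]
   -> [ 0.58  0.59 -0.97  2.24  1.67  0.53 -1.62] margin 0.273 err [0.     0.0034]
```

Emit:
{"api": "drive_tool", "payload": {
  "commands": [
    {"angular": [0, 0.375, -0.07], "dp": [0.27, 1.67, -1.99], "fingers": -1},
    {"angular": [0, 0.375, -0.07], "dp": [0.27, 1.67, -1.99], "fingers": -1},
    {"angular": [0, 0.375, -0.07], "dp": [0.27, 1.67, -1.99], "fingers": -1},
    {"angular": [0, 0.375, -0.07], "dp": [0.27, 1.67, -1.99], "fingers": -1},
    {"angular": [-0.01, 0.75, -0.14], "dp": [0.55, 3.35, -3.98], "fingers": -1},
    {"angular": [-0.01, 0.75, -0.14], "dp": [0.55, 3.35, -3.98], "fingers": -1},
    {"angular": [-0.01, 0.75, -0.14], "dp": [0.55, 3.35, -3.98], "fingers": -1},
    {"angular": [-0.01, 0.75, -0.14], "dp": [0.55, 3.35, -3.98], "fingers": -1}
  ]
}}

```text
t: 15.53
tcp_pos: [0.5502, -0.1672, 0.4626]
tool_rot: [3.054, -0.769, 0.579]
force: [-0.7, -0.2, -2.7]
finger_gap: 0.0533
```

Emit:
{"api": "drive_tool", "payload": {
  "commands": [
    {"angular": [-0.135, 0.05, 0.31], "dp": [0.76, -0.83, 0.47], "fingers": -1},
    {"angular": [-0.135, 0.05, 0.31], "dp": [0.76, -0.83, 0.47], "fingers": -1},
    {"angular": [-0.135, 0.05, 0.31], "dp": [0.76, -0.83, 0.47], "fingers": -1},
    {"angular": [-0.135, 0.05, 0.31], "dp": [0.76, -0.83, 0.47], "fingers": -1},
    {"angular": [-0.27, 0.1, 0.62], "dp": [1.52, -1.66, 0.95], "fingers": -1},
    {"angular": [-0.27, 0.1, 0.62], "dp": [1.52, -1.66, 0.95], "fingers": -1},
    {"angular": [-0.27, 0.1, 0.62], "dp": [1.52, -1.66, 0.95], "fingers": -1},
    {"angular": [-0.27, 0.1, 0.62], "dp": [1.52, -1.66, 0.95], "fingers": -1}
  ]
}}

```text
t: 16.2
tcp_pos: [0.5774, -0.073, 0.4726]
tool_rot: [-2.844, -0.806, -0.328]
force: [-0.3, -0.4, -2.5]
finger_gap: 0.0533
```

```bash
python3 leg.py d up seat
```

```text
t 16.2 q [ 0.075 -0.224  0.05   2.016 -0.279  0.531  0.108] model err [-1.1  1.2 -0.9]
d 1 / 2 half [0.035, -1.225, 0.24] [-0.135, 0.045, 0.31] full [0.07, -2.45, 0.48] [-0.27, 0.09, 0.62]
d 2 / 2 half [-0.7, -1.03, -0.105] [-0.13, 0.05, 0.31] full [-1.4, -2.06, -0.21] [-0.26, 0.1, 0.62]
   -> [ 0.27  0.29 -1.11  1.51  0.95  1.48 -2.56] margin 0.072 err [0.0001 0.0047]
up 1 / 2 half [-0.2, 1.585, 1.545] [0.08, -0.095, -0.395] full [-0.4, 3.17, 3.09] [0.16, -0.19, -0.79]
up 2 / 2 half [-1.105, 1.285, 1.43] [0.08, -0.09, -0.4] full [-2.21, 2.57, 2.86] [0.16, -0.18, -0.8]
   -> [ 0.83  0.4  -1.21  2.27  1.27  0.49 -1.28] margin 0.193 err [0.0002 0.004 ]
seat 1 / 1 half [-0.0, 0.0, 1.145] [-0.0, -0.0, 0.0] full [-0.0, 0.0, 2.29] [-0.0, -0.0, 0.0]
   -> [ 0.62  0.62 -1.02  2.23  1.67  0.56 -1.6 ] margin 0.274 err [0.0002 0.004 ]
```

Emit:
{"api": "drive_tool", "payload": {
  "commands": [
    {"angular": [-0.135, 0.045, 0.31], "dp": [0.03, -1.22, 0.24], "fingers": -1},
    {"angular": [-0.135, 0.045, 0.31], "dp": [0.03, -1.22, 0.24], "fingers": -1},
    {"angular": [-0.135, 0.045, 0.31], "dp": [0.03, -1.22, 0.24], "fingers": -1},
    {"angular": [-0.135, 0.045, 0.31], "dp": [0.03, -1.22, 0.24], "fingers": -1},
    {"angular": [-0.27, 0.09, 0.62], "dp": [0.07, -2.45, 0.48], "fingers": -1},
    {"angular": [-0.27, 0.09, 0.62], "dp": [0.07, -2.45, 0.48], "fingers": -1},
    {"angular": [-0.27, 0.09, 0.62], "dp": [0.07, -2.45, 0.48], "fingers": -1},
    {"angular": [-0.27, 0.09, 0.62], "dp": [0.07, -2.45, 0.48], "fingers": -1}
  ]
}}

```text
t: 16.87
tcp_pos: [0.6034, 0.0222, 0.4809]
tool_rot: [-2.611, -0.648, -1.025]
force: [-0.3, 0.4, -2.4]
finger_gap: 0.0534
```

Emit:
{"api": "drive_tool", "payload": {
  "commands": [
    {"angular": [-0.13, 0.05, 0.31], "dp": [-0.7, -1.03, -0.1], "fingers": -1},
    {"angular": [-0.13, 0.05, 0.31], "dp": [-0.7, -1.03, -0.1], "fingers": -1},
    {"angular": [-0.13, 0.05, 0.31], "dp": [-0.7, -1.03, -0.1], "fingers": -1},
    {"angular": [-0.13, 0.05, 0.31], "dp": [-0.7, -1.03, -0.1], "fingers": -1},
    {"angular": [-0.26, 0.1, 0.62], "dp": [-1.4, -2.06, -0.21], "fingers": -1},
    {"angular": [-0.26, 0.1, 0.62], "dp": [-1.4, -2.06, -0.21], "fingers": -1},
    {"angular": [-0.26, 0.1, 0.62], "dp": [-1.4, -2.06, -0.21], "fingers": -1},
    {"angular": [-0.26, 0.1, 0.62], "dp": [-1.4, -2.06, -0.21], "fingers": -1}
  ]
}}

```text
t: 17.53
tcp_pos: [0.6229, 0.1209, 0.4838]
tool_rot: [-2.545, -0.387, -1.691]
force: [0.4, -1.6, -1.8]
finger_gap: 0.0529
```

```bash
python3 leg.py up seat
```

```text
t 17.53 q [ 0.243  0.24  -1.041  1.553  0.91   1.404 -2.476] model err [-0.8  3.9  1.7]
up 1 / 2 half [-0.28, 1.545, 1.525] [0.075, -0.09, -0.375] full [-0.56, 3.09, 3.05] [0.15, -0.18, -0.75]
up 2 / 2 half [-1.095, 1.235, 1.43] [0.075, -0.09, -0.375] full [-2.19, 2.47, 2.86] [0.15, -0.18, -0.75]
   -> [ 0.71  0.32 -1.04  2.27  1.17  0.4  -1.2 ] margin 0.267 err [0.0002 0.0042]
seat 1 / 1 half [0.0, -0.005, 1.145] [0.0, 0.0, -0.0] full [0.0, -0.01, 2.29] [0.0, 0.0, -0.0]
   -> [ 0.5   0.54 -0.86  2.24  1.66  0.45 -1.63] margin 0.267 err [0.0003 0.0042]
```

Emit:
{"api": "drive_tool", "payload": {
  "commands": [
    {"angular": [0.075, -0.09, -0.375], "dp": [-0.28, 1.54, 1.52], "fingers": -1},
    {"angular": [0.075, -0.09, -0.375], "dp": [-0.28, 1.54, 1.52], "fingers": -1},
    {"angular": [0.075, -0.09, -0.375], "dp": [-0.28, 1.54, 1.52], "fingers": -1},
    {"angular": [0.075, -0.09, -0.375], "dp": [-0.28, 1.54, 1.52], "fingers": -1},
    {"angular": [0.15, -0.18, -0.75], "dp": [-0.56, 3.09, 3.05], "fingers": -1},
    {"angular": [0.15, -0.18, -0.75], "dp": [-0.56, 3.09, 3.05], "fingers": -1},
    {"angular": [0.15, -0.18, -0.75], "dp": [-0.56, 3.09, 3.05], "fingers": -1},
    {"angular": [0.15, -0.18, -0.75], "dp": [-0.56, 3.09, 3.05], "fingers": -1}
  ]
}}

```text
t: 18.2
tcp_pos: [0.5829, 0.078, 0.3155]
tool_rot: [-2.811, -0.579, -0.832]
force: [-0.3, 0.3, -0.9]
finger_gap: 0.0534
```

```bash
python3 leg.py up seat
```

```text
t 18.2 q [ 0.614  0.114 -1.121  2.031  0.859  0.734 -1.777] model err [2.3 5.1 2.6]
up 1 / 1 half [-1.13, 1.205, 1.41] [0.08, -0.09, -0.37] full [-2.26, 2.41, 2.82] [0.16, -0.18, -0.74]
   -> [ 0.73  0.33 -1.07  2.27  1.17  0.4  -1.21] margin 0.271 err [0.0002 0.0055]
seat 1 / 1 half [0.005, 0.005, 1.145] [-0.0, 0.0, -0.0] full [0.01, 0.01, 2.29] [-0.0, 0.0, -0.0]
   -> [ 0.52  0.55 -0.87  2.24  1.66  0.45 -1.62] margin 0.27 err [0.0002 0.0055]
```

Emit:
{"api": "drive_tool", "payload": {
  "commands": [
    {"angular": [0.08, -0.09, -0.37], "dp": [-1.13, 1.2, 1.41], "fingers": -1},
    {"angular": [0.08, -0.09, -0.37], "dp": [-1.13, 1.2, 1.41], "fingers": -1},
    {"angular": [0.08, -0.09, -0.37], "dp": [-1.13, 1.2, 1.41], "fingers": -1},
    {"angular": [0.08, -0.09, -0.37], "dp": [-1.13, 1.2, 1.41], "fingers": -1},
    {"angular": [0.16, -0.18, -0.74], "dp": [-2.26, 2.41, 2.7], "fingers": -1},
    {"angular": [0.16, -0.18, -0.74], "dp": [-2.26, 2.41, 2.7], "fingers": -1},
    {"angular": [0.16, -0.18, -0.74], "dp": [-2.26, 2.41, 2.7], "fingers": -1},
    {"angular": [0.16, -0.18, -0.74], "dp": [-2.26, 2.41, 2.7], "fingers": -1}
  ]
}}

```text
t: 18.87
tcp_pos: [0.5395, 0.0399, 0.1531]
tool_rot: [-3.141, -0.518, 0.071]
force: [0.0, 1.2, -2.0]
finger_gap: 0.0534
```

```bash
python3 bed.py -18 2 55; python3 pat.py
```

```text
t 18.87 tcp [0.5395 0.0399 0.1531] rpy [-3.141 -0.518  0.071] F [ 0.   1.2 -2. ] gap 0.0534 q [ 0.75  0.33 -1.08  2.26  1.14  0.41 -1.17]
dp [ 0.183 -0.153  1.441] ang [-0.001   0.0056  0.0012]
bed pos [-25.   -4.2 112.7]
q [ 0.75   0.329 -1.083  2.263  1.142  0.407 -1.168]
top [([310.5, 182.2], 17), ([302.3, 196.6], 129), ([255.5, 195.0], 43)]
  model y -65 [[302.  196.1]]
  model y 0 [[278.3 197.7]]
  model y 65 [[254.5 199.3]]
  px per 10mm x,y [[-0.33, -3.47], [-3.65, 0.25]]
  red u range [249 185] [311 208] model hull [246.1 183.1] [309.9 209.1]
scene [([397.1, 155.4], 14), ([348.6, 159.9], 28)]
  model y -65 [[348.6 159.8]]
  model y 0 [[373.5 157.2]]
  model y 65 [[398.  154.7]]
  px per 10mm x,y [[1.15, 0.45], [3.79, -0.39]]
  red u range [340 156] [407 169] model hull [338.6 152.9] [409.7 174. ]
```

Emit:
{"api": "drive_tool", "payload": {
  "commands": [
    {"angular": [0, 0.003, 0], "dp": [0.1, -0.08, 0.3], "fingers": -1},
    {"angular": [0, 0.006, 0], "dp": [0.18, -0.16, 0.6], "fingers": -1},
    {"angular": [0, 0.006, 0], "dp": [0.18, -0.16, 0.9], "fingers": -1},
    {"angular": [0, 0.006, 0], "dp": [0.18, -0.16, 1.2], "fingers": -1},
    {"angular": [0, 0.006, 0], "dp": [0.18, -0.16, 1.4], "fingers": -1},
    {"angular": [0, 0.006, 0], "dp": [0.18, -0.16, 1.5], "fingers": -1},
    {"angular": [0, 0.006, 0], "dp": [0.18, -0.16, 1.5], "fingers": -1},
    {"angular": [0, 0.006, 0], "dp": [0.18, -0.16, 1.5], "fingers": -1}
  ]
}}

```text
t: 19.63
tcp_pos: [0.5774, 0.0497, 0.1074]
tool_rot: [-3.137, -0.529, 0.062]
force: [0.6, 0.2, -1.2]
finger_gap: 0.0533
```

```bash
python3 bed.py -18 2 30; python3 pat.py; python3 ov.py 2; python3 - <<'E'
import cv2,numpy as np
a=cv2.imread("pics/raw_top_2.png")[145:215,235:325]; b=cv2.imread("pics/raw_scene_2.png")[160:240,330:440]
f=lambda i,s:cv2.resize(i,None,fx=s,fy=s,interpolation=cv2.INTER_LANCZOS4)
a=f(a,4.4); b=f(b,3.6); h=max(a.shape[0],b.shape[0]); p=lambda i:cv2.copyMakeBorder(i,0,h-i.shape[0],0,4,0)
cv2.imwrite("pics/z2.png",np.hstack([p(a),p(b)])); print(np.hstack([p(a),p(b)]).shape)
E
```

```text
t 19.63 tcp [0.5774 0.0497 0.1074] rpy [-3.137 -0.529  0.062] F [ 0.6  0.2 -1.2] gap 0.0533 q [ 0.56  0.46 -0.92  2.23  1.47  0.43 -1.48]
dp [-0.09   0.024  0.596] ang [-0.0007 -0.0054 -0.0065]
bed pos [-14.5   2.9  53.9]
q [ 0.559  0.462 -0.923  2.233  1.472  0.434 -1.481]
top [([309.5, 182.9], 15), ([299.6, 187.2], 120), ([255.3, 185.6], 48)]
  model y -65 [[299.4 186.6]]
  model y 0 [[276.7 188. ]]
  model y 65 [[254.  189.3]]
  px per 10mm x,y [[-0.3, -3.34], [-3.49, 0.21]]
  red u range [249 177] [307 198] model hull [246.  174.3] [306.9 198.7]
scene [([403.2, 178.4], 20), ([354.1, 183.1], 36)]
  model y -65 [[353.7 183.1]]
  model y 0 [[378.6 180.3]]
  model y 65 [[402.9 177.7]]
  px per 10mm x,y [[1.17, 0.63], [3.78, -0.41]]
  red u range [345 178] [411 192] model hull [343.7 175.3] [414.7 197.7]
(308, 800, 3)
```

View pics/z2.png

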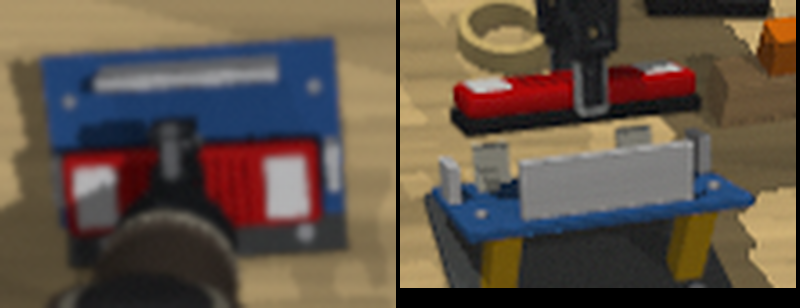

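```bash
python3 - <<'E'
from h import *
from bed import B,YAW
rb=R.from_euler("z",YAW)*R.from_euler("y",-np.pi/6)
s=ctrl.sense(); rt=R.from_euler("xyz",s["tool_rot"]); rl=rt*R.from_euler("x",np.pi); tl=np.array(s["tcp_pos"])+rt.apply([0,0,.0044])
for n in("top","scene"):
    c=cap(n); V=c["color"].astype(int)
    for y in(-88.5,88.5): print(n,"cheek y",y,"x-7,x-37 top:",proj(c,rb.apply(np.array([[-7,y,28],[-37,y,28],[-7,y,0]])/1000)+B).round(1).tolist())
    for y in(-85,85): print("  lens end",y,proj(c,rl.apply(np.array([[27,y,0],[27,y,30],[-27,y,30]])/1000)+tl).round(1).tolist())
    print("  plate corners",proj(c,rb.apply(np.array([[62,100,0],[62,-100,0]])/1000)+B).round(1).tolist())
    if n=="scene":
        for v in(192,206,208): print(v,"L",V[v,334:360].tolist() if 0 else V[v,336:352].sum(1).tolist(),"R",V[v,402:420].sum(1).tolist())
    else:
        for v in(179,181): print(v,"L",V[v,244:258].sum(1).tolist(),"R",V[v,302:318].sum(1).tolist())
E
```

```text
top cheek y -88.5 x-7,x-37 top: [[308.2, 178.4], [308.9, 188.0], [308.2, 175.9]]
top cheek y 88.5 x-7,x-37 top: [[248.8, 182.3], [249.9, 191.9], [249.9, 179.7]]
  lens end -85 [[305.8, 174.4], [305.8, 177.2], [307.0, 195.2]]
  lens end 85 [[247.4, 177.9], [246.0, 180.8], [248.1, 198.8]]
  plate corners [[243.5, 157.7], [310.5, 153.4]]
179 L [218, 213, 182, 153, 124, 101, 105, 102, 106, 90, 93, 96, 91, 85] R [242, 235, 198, 171, 146, 131, 240, 413, 456, 442, 344, 348, 391, 404, 405, 406]
181 L [229, 230, 226, 225, 200, 166, 166, 169, 179, 174, 182, 187, 181, 175] R [484, 452, 323, 208, 156, 133, 250, 426, 467, 443, 344, 357, 397, 411, 410, 414]
scene cheek y -88.5 x-7,x-37 top: [[345.6, 204.7], [343.0, 202.2], [346.3, 215.4]]
scene cheek y 88.5 x-7,x-37 top: [[412.2, 196.9], [407.9, 194.6], [412.5, 207.3]]
  lens end -85 [[349.1, 197.6], [348.3, 185.7], [343.6, 182.1]]
  lens end 85 [[414.5, 190.1], [414.2, 178.4], [406.4, 175.3]]
  plate corners [[427.6, 213.2], [348.0, 223.3]]
192 L [479, 443, 422, 421, 422, 425, 428, 382, 107, 50, 79, 81, 104, 101, 96, 117] R [283, 210, 216, 238, 244, 269, 277, 276, 279, 281, 250, 239, 228, 211, 195, 187, 165, 206]
206 L [389, 390, 393, 393, 375, 305, 337, 456, 479, 477, 431, 418, 418, 412, 367, 303] R [375, 372, 374, 372, 374, 373, 372, 373, 408, 284, 192, 308, 328, 328, 278, 251, 252, 251]
208 L [450, 421, 402, 404, 393, 332, 309, 345, 386, 388, 404, 423, 469, 460, 420, 343] R [371, 374, 374, 371, 370, 368, 371, 375, 381, 255, 116, 244, 251, 235, 209, 235, 260, 239]
```

The picture shows the lens held level above the cheeks, with both ends about equally placed relative to them. Positions agree to within 1–2 mm. Lowering to just above the pads.

Emit:
{"api": "drive_tool", "payload": {
  "commands": [
    {"angular": [0, -0.005, -0.006], "dp": [-0.06, 0.02, 0.1], "fingers": -1},
    {"angular": [0, -0.005, -0.006], "dp": [-0.06, 0.02, 0.2], "fingers": -1},
    {"angular": [0, -0.005, -0.006], "dp": [-0.06, 0.02, 0.32], "fingers": -1},
    {"angular": [0, -0.005, -0.006], "dp": [-0.06, 0.02, 0.44], "fingers": -1},
    {"angular": [0, -0.005, -0.006], "dp": [-0.06, 0.02, 0.56], "fingers": -1},
    {"angular": [0, -0.005, -0.006], "dp": [-0.06, 0.02, 0.66], "fingers": -1},
    {"angular": [0, -0.005, -0.006], "dp": [-0.06, 0.02, 0.74], "fingers": -1},
    {"angular": [0, -0.005, -0.006], "dp": [-0.06, 0.02, 0.74], "fingers": -1}
  ]
}}

```text
t: 20.6
tcp_pos: [0.5899, 0.0497, 0.0796]
tool_rot: [-3.14, -0.523, 0.07]
force: [-0.1, 0.8, -2.8]
finger_gap: 0.0535
```

```bash
python3 bed.py -17 2 18.4
```

```text
t 20.6 tcp [0.5899 0.0497 0.0796] rpy [-3.14  -0.523  0.07 ] F [-0.1  0.8 -2.8] gap 0.0535 q [ 0.52  0.54 -0.89  2.22  1.6   0.46 -1.57]
dp [0.016 0.002 0.128] ang [-0.0012  0.001  -0.    ]
bed pos [-17.6   2.1  23.5]
```

Free, with no contact. The next few millimetres go slowly while I watch the force.

Emit:
{"api": "drive_tool", "payload": {
  "commands": [
    {"angular": [0, 0, 0], "dp": [0.01, 0, 0.02], "fingers": -1},
    {"angular": [0, 0, 0], "dp": [0.01, 0, 0.04], "fingers": -1},
    {"angular": [0, 0, 0], "dp": [0.01, 0, 0.06], "fingers": -1},
    {"angular": [0, 0, 0], "dp": [0.01, 0, 0.08], "fingers": -1},
    {"angular": [0, 0, 0], "dp": [0.01, 0, 0.09], "fingers": -1},
    {"angular": [0, 0, 0], "dp": [0.01, 0, 0.1], "fingers": -1},
    {"angular": [0, 0, 0], "dp": [0.01, 0, 0.1], "fingers": -1},
    {"angular": [0, 0, 0], "dp": [0.01, 0, 0.1], "fingers": -1}
  ]
}}

```text
t: 21.27
tcp_pos: [0.5922, 0.0498, 0.0763]
tool_rot: [-3.14, -0.523, 0.07]
force: [-1.3, 0.1, -1.5]
finger_gap: 0.053
```

```bash
python3 bed.py -17 2 18.4
```

```text
t 21.27 tcp [0.5922 0.0498 0.0763] rpy [-3.14  -0.523  0.07 ] F [-1.3  0.1 -1.5] gap 0.053 q [ 0.52  0.55 -0.89  2.22  1.61  0.47 -1.58]
dp [0.005 0.001 0.029] ang [-0.0011  0.0009 -0.0001]
bed pos [-17.2   2.1  19.6]
```

Emit:
{"api": "drive_tool", "payload": {
  "commands": [
    {"angular": [0, 0, 0], "dp": [0, 0, 0.01], "fingers": -1},
    {"angular": [0, 0, 0], "dp": [0, 0, 0.02], "fingers": -1},
    {"angular": [0, 0, 0], "dp": [0, 0, 0.03], "fingers": -1},
    {"angular": [0, 0, 0], "dp": [0, 0, 0.04], "fingers": -1},
    {"angular": [0, 0, 0], "dp": [0, 0, 0.05], "fingers": -1},
    {"angular": [0, 0, 0], "dp": [0, 0, 0.05], "fingers": -1},
    {"angular": [0, 0, 0], "dp": [0, 0, 0.05], "fingers": -1},
    {"angular": [0, 0, 0], "dp": [0, 0, 0.05], "fingers": -1}
  ]
}}

```text
t: 21.93
tcp_pos: [0.5932, 0.0499, 0.0747]
tool_rot: [-3.141, -0.523, 0.07]
force: [-4.2, -0.9, 3.6]
finger_gap: 0.0532
```

```bash
python3 bed.py -17 2 18.4
```

```text
t 21.93 tcp [0.5932 0.0499 0.0747] rpy [-3.141 -0.523  0.07 ] F [-4.2 -0.9  3.6] gap 0.0532 q [ 0.52  0.55 -0.88  2.21  1.62  0.47 -1.59]
dp [ 0.005  0.002 -0.017] ang [-0.001   0.0008  0.0001]
bed pos [-17.2   2.1  17.7]
```

Contact at the expected height, about 7 N square to the plate. Opening gently so the lens slides down to the stops.

Emit:
{"api": "drive_tool", "payload": {
  "commands": [
    {"angular": [0, 0, 0], "dp": [0, 0, 0], "fingers": 0.27},
    {"angular": [0, 0, 0], "dp": [0, 0, 0], "fingers": 0.3},
    {"angular": [0, 0, 0], "dp": [0, 0, 0], "fingers": 0.33},
    {"angular": [0, 0, 0], "dp": [0, 0, 0], "fingers": 0.37},
    {"angular": [0, 0, 0], "dp": [0, 0, 0], "fingers": 0.42},
    {"angular": [0, 0, 0], "dp": [0, 0, 0], "fingers": 0.48},
    {"angular": [0, 0, 0], "dp": [0, 0, 0], "fingers": 0.55},
    {"angular": [0, 0, 0], "dp": [0, 0, 0], "fingers": 0.6}
  ]
}}

```text
t: 22.6
tcp_pos: [0.5933, 0.0499, 0.0748]
tool_rot: [-3.141, -0.523, 0.07]
force: [0.0, -0.2, 0.1]
finger_gap: 0.0682
```

```bash
python3 bed.py -20 2 18.4; python3 ov.py 3; python3 - <<'E'
import cv2,numpy as np
a=cv2.imread("pics/raw_top_3.png")[145:215,235:325]; b=cv2.imread("pics/raw_scene_3.png")[160:240,330:440]
f=lambda i,s:cv2.resize(i,None,fx=s,fy=s,interpolation=cv2.INTER_LANCZOS4)
a=f(a,4.4); b=f(b,3.6); h=max(a.shape[0],b.shape[0]); p=lambda i:cv2.copyMakeBorder(i,0,h-i.shape[0],0,4,0)
cv2.imwrite("pics/z3.png",np.hstack([p(a),p(b)]))
E
```

```text
t 22.6 tcp [0.5933 0.0499 0.0748] rpy [-3.141 -0.523  0.07 ] F [ 0.  -0.2  0.1] gap 0.0682 q [ 0.52  0.55 -0.88  2.21  1.62  0.47 -1.59]
dp [-0.075  0.002 -0.017] ang [-0.001   0.0005  0.0001]
bed pos [-17.    2.1  17.7]
```

View pics/z3.png

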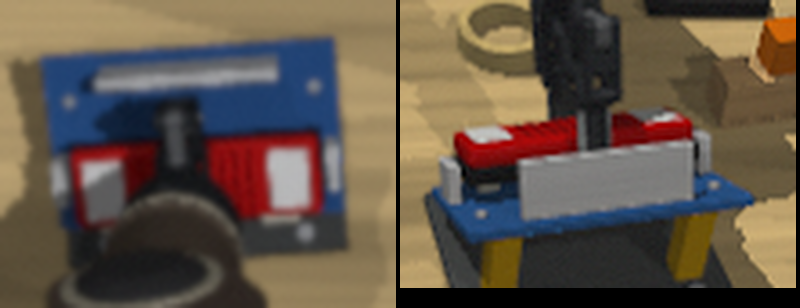

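In both views the lens lies between the cheeks (top view: cheeks at x≈58 and 332, lens 70–322), resting low against the stops, and the force has gone to zero. Now I'll withdraw along the normal and plan the block legs.

Emit:
{"api": "drive_tool", "payload": {
  "commands": [
    {"angular": [0, 0, 0], "dp": [-0.06, 0, 0], "fingers": 0.7},
    {"angular": [0, 0, 0], "dp": [-0.06, 0, -0.1], "fingers": 0.7},
    {"angular": [0, 0, 0], "dp": [-0.06, 0, -0.3], "fingers": 0.7},
    {"angular": [0, 0, 0], "dp": [-0.06, 0, -0.7], "fingers": 0.7},
    {"angular": [0, 0, 0], "dp": [-0.06, 0, -1.2], "fingers": 0.7},
    {"angular": [0, 0, 0], "dp": [-0.06, 0, -1.8], "fingers": 0.7},
    {"angular": [0, 0, 0], "dp": [-0.06, 0, -2.4], "fingers": 0.7},
    {"angular": [0, 0, 0], "dp": [-0.06, 0, -2.4], "fingers": 0.7}
  ]
}}

```text
t: 23.37
tcp_pos: [0.5427, 0.0466, 0.1596]
tool_rot: [3.141, -0.526, 0.071]
force: [0.4, 0.4, -0.1]
finger_gap: 0.0727
```

```bash
cat >> leg.py <<'E'
E
python3 - <<'E'
s=open("leg.py").read()
s=s.replace('"up":(bp','"bu":(np.array([.474,.245,.16]),down(.085)),"bg":(np.array([.474,.245,.054]),down(.085)),"gu":(bp(25,2,130),rx),"gap":(bp(25,2,54),rx),"gh":(bp(0,60,190),down(.075,-.3)),"up":(bp')
open("leg.py","w").write(s)
E
python3 leg.py bu bg bu gu gap
python3 - <<'E'
from h import *
from bed import B,YAW
V=[(c,ctrl.outline_of("block",n)[0]["mask"].astype(float)) for n in("top","scene") for c in[cap(n,f"raw4_{n}")]]
for v in(V,V[:1],V[1:]): r=fit(v,BLOCK,[.474,.244,.08]); print("block",r[0].round(4),round(r[1],3))
E
```

```text
t 23.37 q [ 0.715  0.307 -1.057  2.256  1.11   0.4   -1.156] model err [5.1 4.7 3.4]
bu 1 / 1 half [-0.665, -2.48, -0.345] [0.0, -0.265, -0.005] full [-1.33, -4.96, -0.69] [0.0, -0.53, -0.01]
   -> [ 0.28  0.62 -1.17  1.85  0.64  1.12 -1.05] margin 0.283 err [0.0002 0.0076]
bg 1 / 1 half [0.005, -0.005, 1.325] [0.0, 0.0, -0.005] full [0.01, -0.01, 2.65] [0.0, 0.0, -0.01]
   -> [ 0.18  0.74 -1.04  1.94  0.8   0.95 -1.16] margin 0.329 err [0.0002 0.0071]
bu 1 / 1 half [-0.005, 0.005, -1.325] [0.0, 0.0, 0.0] full [-0.01, 0.01, -2.65] [0.0, 0.0, 0.0]
   -> [ 0.28  0.62 -1.17  1.85  0.64  1.12 -1.04] margin 0.297 err [0.0002 0.0071]
gu 1 / 1 half [1.015, 2.56, -0.41] [-0.0, 0.265, 0.01] full [2.03, 5.12, -0.82] [-0.0, 0.53, 0.02]
   -> [ 0.8   0.33 -1.15  2.17  0.97  0.47 -0.98] margin 0.263 err [0.0001 0.0029]
gap 1 / 1 half [-0.0, 0.0, 0.95] [-0.0, -0.0, -0.0] full [-0.0, 0.0, 1.9] [-0.0, -0.0, -0.0]
   -> [ 0.56  0.47 -0.91  2.16  1.31  0.44 -1.29] margin 0.31 err [0.0002 0.0029]
block [0.4741 0.2439 0.0861] 0.09
block [0.4731 0.2438 0.0893] 0.097
block [0.4773 0.2435 0.079 ] 0.045
```

Lens released and gripper clear. Going above the block with good joint margins.

```bash
python3 go.py .4745 .245 .15 .085
```

```text
t 23.57 tcp [0.5435 0.0458 0.1564] rpy [-3.141 -0.523  0.07 ] F [-0.4  0.5 -0.1] gap 0.0724 q [ 0.71  0.32 -1.05  2.26  1.12  0.4  -1.17]
dp [-1.268 -5.088 -0.546] ang [ 0.0036 -0.5229 -0.0147]
```

Emit:
{"api": "drive_tool", "payload": {
  "commands": [
    {"angular": [0, -0.13, 0], "dp": [-0.3, -1.2, -0.3], "fingers": 1},
    {"angular": [0, -0.26, 0], "dp": [-0.6, -2.4, -0.4], "fingers": 1},
    {"angular": [0, -0.26, 0], "dp": [-0.6, -2.4, -0.4], "fingers": 1},
    {"angular": [0, -0.26, 0], "dp": [-0.6, -2.4, -0.4], "fingers": 1},
    {"angular": [0, -0.53, -0.01], "dp": [-1.3, -4.9, -0.7], "fingers": 1},
    {"angular": [0, -0.53, -0.01], "dp": [-1.3, -4.9, -0.7], "fingers": 1},
    {"angular": [0, -0.53, -0.01], "dp": [-1.3, -4.9, -0.7], "fingers": 1},
    {"angular": [0, -0.53, -0.01], "dp": [-1.3, -4.9, -0.7], "fingers": 1}
  ]
}}

```text
t: 24.23
tcp_pos: [0.4697, 0.2424, 0.1531]
tool_rot: [-3.14, 0.011, 0.084]
force: [-1.0, 0.5, -0.2]
finger_gap: 0.0854
```

```bash
python3 go.py .4745 .245 .054 .085; python3 - <<'E'
from h import *
from bed import B,YAW
# lens pose in the bed, fitted in the bed plane (top face visible): patches + overlay
rb=R.from_euler("z",YAW)*R.from_euler("y",-np.pi/6); o=[]
for n in("top","scene"):
    c=cap(n); S=8; im=cv2.resize(c["color"],None,fx=S,fy=S,interpolation=cv2.INTER_CUBIC)
    t=B+rb.apply([-.022,0,.014]); q=((proj(c,rb.apply(LENS[0])+t)+.5)*S).astype(int)
    for a,b in[(1,3),(3,7),(7,5),(5,1)]: cv2.line(im,q[a].tolist(),q[b].tolist(),(255,255,0),2)
    u=(proj(c,B[None])[0]*S).astype(int); o.append(cv2.resize(im[u[1]-300:u[1]+300,u[0]-390:u[0]+390],(400,308),interpolation=cv2.INTER_AREA))
cv2.imwrite("pics/l4.png",np.hstack(o))
E
```

```text
t 24.23 tcp [0.4697 0.2424 0.1531] rpy [-3.14   0.011  0.084] F [-1.   0.5 -0.2] gap 0.0854 q [ 0.27  0.62 -1.16  1.86  0.62  1.1  -1.04]
dp [ 0.151 -0.05   2.475] ang [-0.0017  0.0107 -0.0006]
```

View pics/l4.png

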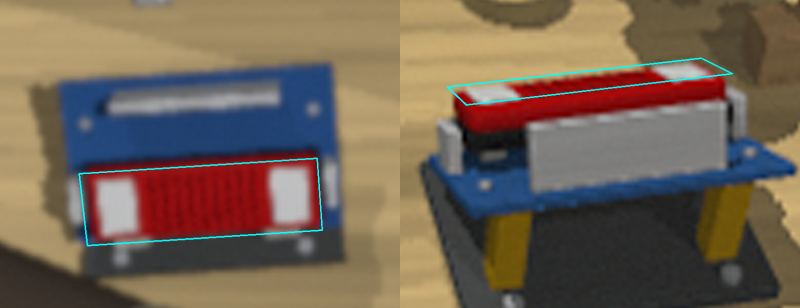

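The lens matches its seat model in both views; the scene offset is the same 2 px the bed shows. The stops are visible just below its lower edge. Gripping the block now.

Emit:
{"api": "drive_tool", "payload": {
  "commands": [
    {"angular": [0, 0.01, 0], "dp": [0.15, -0.05, 0.4], "fingers": 1},
    {"angular": [0, 0.01, 0], "dp": [0.15, -0.05, 0.9], "fingers": 1},
    {"angular": [0, 0.01, 0], "dp": [0.15, -0.05, 1.4], "fingers": 1},
    {"angular": [0, 0.01, 0], "dp": [0.15, -0.05, 1.8], "fingers": 1},
    {"angular": [0, 0.01, 0], "dp": [0.15, -0.05, 2.2], "fingers": 1},
    {"angular": [0, 0.01, 0], "dp": [0.15, -0.05, 2.4], "fingers": 1},
    {"angular": [0, 0.01, 0], "dp": [0.15, -0.05, 2.45], "fingers": 1},
    {"angular": [0, 0.01, 0], "dp": [0.15, -0.05, 2.45], "fingers": 1}
  ]
}}

```text
t: 25.0
tcp_pos: [0.4756, 0.239, 0.0546]
tool_rot: [3.138, -0.002, 0.081]
force: [-0.2, 1.0, 1.2]
finger_gap: 0.085
```

Emit:
{"api": "drive_tool", "payload": {
  "commands": [
    {"angular": [0, 0, 0], "dp": [0, 0, 0], "fingers": 0.2},
    {"angular": [0, 0, 0], "dp": [0, 0, 0], "fingers": -0.1},
    {"angular": [0, 0, 0], "dp": [0, 0, 0], "fingers": -0.3},
    {"angular": [0, 0, 0], "dp": [0, 0, 0], "fingers": -0.6},
    {"angular": [0, 0, 0], "dp": [0, 0, 0], "fingers": -1},
    {"angular": [0, 0, 0], "dp": [0, 0, 0], "fingers": -1},
    {"angular": [0, 0, 0], "dp": [0, 0, 0], "fingers": -1},
    {"angular": [0, 0, 0], "dp": [0, 0, 0], "fingers": -1}
  ],
  "grip_force": 40
}}

```text
t: 25.67
tcp_pos: [0.4759, 0.239, 0.055]
tool_rot: [3.138, -0.002, 0.081]
force: [-1.2, -2.3, 5.5]
finger_gap: 0.0294
```

```bash
python3 go.py .474 .244 .2 .085
```

```text
t 25.67 tcp [0.4759 0.239  0.055 ] rpy [ 3.138e+00 -2.000e-03  8.100e-02] F [-1.2 -2.3  5.5] gap 0.0294 q [ 0.18  0.73 -1.02  1.94  0.78  0.94 -1.15]
dp [-0.028 -0.114 -3.626] ang [ 0.0039 -0.0022 -0.0037]
```

Emit:
{"api": "drive_tool", "payload": {
  "commands": [
    {"angular": [0, 0, 0], "dp": [0, 0, -0.2], "fingers": -1},
    {"angular": [0, 0, 0], "dp": [0, 0, -0.6], "fingers": -1},
    {"angular": [0, 0, 0], "dp": [0, 0, -1.2], "fingers": -1},
    {"angular": [0, 0, 0], "dp": [0, 0, -1.8], "fingers": -1},
    {"angular": [0, 0, 0], "dp": [0, 0, -2.4], "fingers": -1},
    {"angular": [0, 0, 0], "dp": [0, 0, -3], "fingers": -1},
    {"angular": [0, 0, 0], "dp": [0, 0, -3.6], "fingers": -1},
    {"angular": [0, 0, 0], "dp": [0, 0, -3.6], "fingers": -1}
  ]
}}

```text
t: 26.33
tcp_pos: [0.4766, 0.2414, 0.2035]
tool_rot: [3.14, -0.007, 0.082]
force: [0.6, 0.9, -0.6]
finger_gap: 0.0296
```

```bash
python3 leg.py gu gap; python3 bed.py 25 -3 135
```

```text
t 26.33 q [ 0.308  0.559 -1.199  1.804  0.571  1.175 -0.99 ] model err [1.6 4.  2.3]
gu 1 / 1 half [0.985, 2.55, 0.17] [-0.0, 0.26, 0.005] full [1.97, 5.1, 0.34] [-0.0, 0.52, 0.01]
   -> [ 0.78  0.32 -1.12  2.17  0.95  0.46 -0.97] margin 0.246 err [0.0002 0.0043]
gap 1 / 1 half [-0.0, 0.005, 0.95] [-0.0, -0.0, 0.0] full [-0.0, 0.01, 1.9] [-0.0, -0.0, 0.0]
   -> [ 0.54  0.45 -0.88  2.16  1.3   0.42 -1.28] margin 0.291 err [0.0002 0.0043]
t 26.33 tcp [0.4766 0.2414 0.2035] rpy [ 3.14  -0.007  0.082] F [ 0.6  0.9 -0.6] gap 0.0296 q [ 0.31  0.56 -1.2   1.8   0.57  1.17 -0.99]
dp [1.958 5.13  0.173] ang [-0.0018  0.5163  0.012 ]
bed pos [-42.  201.3 180.6]
```

Emit:
{"api": "drive_tool", "payload": {
  "commands": [
    {"angular": [0, 0.12, 0], "dp": [0.5, 1.2, 0], "fingers": -1},
    {"angular": [0, 0.26, 0.01], "dp": [1, 2.5, 0], "fingers": -1},
    {"angular": [0, 0.26, 0.01], "dp": [1, 2.5, 0], "fingers": -1},
    {"angular": [0, 0.26, 0.01], "dp": [1, 2.5, 0], "fingers": -1},
    {"angular": [0, 0.4, 0.01], "dp": [1.5, 3.8, 0.1], "fingers": -1},
    {"angular": [0, 0.52, 0.01], "dp": [1.96, 5.13, 0.17], "fingers": -1},
    {"angular": [0, 0.52, 0.01], "dp": [1.96, 5.13, 0.17], "fingers": -1},
    {"angular": [0, 0.52, 0.01], "dp": [1.96, 5.13, 0.17], "fingers": -1}
  ]
}}

```text
t: 27.0
tcp_pos: [0.5706, 0.0358, 0.1952]
tool_rot: [3.138, -0.524, 0.066]
force: [1.1, 0.9, -1.8]
finger_gap: 0.0295
```

```bash
python3 bed.py 25 -3 105; python3 - <<'E'
from h import *
from bed import B,YAW
s=ctrl.sense(); rt=R.from_euler("xyz",s["tool_rot"]); rl=rt*R.from_euler("x",np.pi); t0=np.array(s["tcp_pos"])+rt.apply([0,0,.055])
for n in("top","scene"):
    c=cap(n,f"raw5_{n}"); ds=ctrl.outline_of("block",n)
    if not ds: print(n,"none"); continue
    m=ds[0]["mask"].astype(float); print(n,ds[0]["score"],ds[0]["extent"])
    # in-hand offset along block x,y by mask fit of the wood + grip
    best=min(((1-np.minimum(r,m).sum()/np.maximum(r,m).sum(),dx,dy) for dx in range(-8,9,2) for dy in range(-4,13,2) for r in[render(c,BLOCK,rl,t0+rl.apply([dx/1000,dy/1000,0]),4)]))
    print(n,best)
E
```

```text
t 27.0 tcp [0.5706 0.0358 0.1952] rpy [ 3.138 -0.524  0.066] F [ 1.1  0.9 -1.8] gap 0.0295 q [ 0.82  0.32 -1.15  2.16  0.93  0.47 -0.93]
dp [ 0.057 -0.19   0.718] ang [ 0.0052 -0.0003 -0.0037]
bed pos [ 22.7 -10.4 133.8]
top 0.77 [259.4, 170.0, 38.9, 17.5]
top (np.float64(0.4496434732604946), -2, 4)
scene 0.88 [362.8, 149.3, 42.1, 37.4]
scene (np.float64(0.1827615290092901), 2, 10)
```

Emit:
{"api": "drive_tool", "payload": {
  "commands": [
    {"angular": [0.005, 0, -0.004], "dp": [0.08, -0.16, 0.1], "fingers": -1},
    {"angular": [0.005, 0, -0.004], "dp": [0.08, -0.16, 0.2], "fingers": -1},
    {"angular": [0.005, 0, -0.004], "dp": [0.08, -0.16, 0.35], "fingers": -1},
    {"angular": [0.005, 0, -0.004], "dp": [0.08, -0.16, 0.5], "fingers": -1},
    {"angular": [0.005, 0, -0.004], "dp": [0.08, -0.16, 0.65], "fingers": -1},
    {"angular": [0.005, 0, -0.004], "dp": [0.08, -0.16, 0.76], "fingers": -1},
    {"angular": [0.005, 0, -0.004], "dp": [0.08, -0.16, 0.76], "fingers": -1},
    {"angular": [0.005, 0, -0.004], "dp": [0.08, -0.16, 0.76], "fingers": -1}
  ]
}}

```text
t: 27.87
tcp_pos: [0.589, 0.0532, 0.1728]
tool_rot: [-3.136, -0.527, 0.078]
force: [-0.1, 0.1, -1.3]
finger_gap: 0.0295
```

```bash
python3 bed.py 26 -4 80; cat > z.py <<'E'
from h import *
import sys
n=sys.argv[1]; a=cap("top")["color"][145:215,235:325]; b=cap("scene")["color"][150:235,330:440]
f=lambda i,s:cv2.resize(i,None,fx=s,fy=s,interpolation=cv2.INTER_LANCZOS4)
a=f(a,4.4); b=f(b,3.6); h=max(a.shape[0],b.shape[0]); p=lambda i:cv2.copyMakeBorder(i,0,h-i.shape[0],0,4,0)
cv2.imwrite(f"pics/{n}.png",np.hstack([p(a),p(b)]))
E
python3 z.py z6
```

```text
t 27.87 tcp [0.589  0.0532 0.1728] rpy [-3.136 -0.527  0.078] F [-0.1  0.1 -1.3] gap 0.0295 q [ 0.68  0.38 -1.05  2.15  1.05  0.46 -1.06]
dp [-0.064  0.247  0.613] ang [-0.0097 -0.0029  0.0066]
bed pos [ 28.4   5.7 104.6]
```

View pics/z6.png

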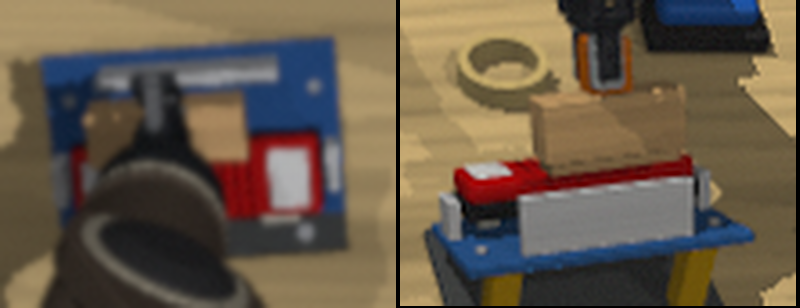

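The block sits about 10 mm too far to +y; the top view shows its centre at 168 against fence centre 188. I'll correct sideways first, then go down.

Emit:
{"api": "drive_tool", "payload": {
  "commands": [
    {"angular": [-0.01, -0.003, 0.007], "dp": [-0.06, 0.12, 0], "fingers": -1},
    {"angular": [-0.01, -0.003, 0.007], "dp": [-0.06, 0.22, 0], "fingers": -1},
    {"angular": [-0.01, -0.003, 0.007], "dp": [-0.06, 0.24, 0], "fingers": -1},
    {"angular": [-0.01, -0.003, 0.007], "dp": [-0.06, 0.24, 0], "fingers": -1},
    {"angular": [-0.01, -0.003, 0.007], "dp": [-0.06, 0.24, 0], "fingers": -1},
    {"angular": [-0.01, -0.003, 0.007], "dp": [-0.06, 0.24, 0.04], "fingers": -1},
    {"angular": [-0.01, -0.003, 0.007], "dp": [-0.06, 0.24, 0.08], "fingers": -1},
    {"angular": [-0.01, -0.003, 0.007], "dp": [-0.06, 0.24, 0.08], "fingers": -1}
  ]
}}

```text
t: 28.63
tcp_pos: [0.5894, 0.0432, 0.1689]
tool_rot: [3.141, -0.524, 0.069]
force: [-0.7, -0.1, -1.6]
finger_gap: 0.0293
```

```bash
python3 bed.py 26 -4 85; python3 - <<'E'
from h import *
from bed import B,YAW
# wood-edge positions seen by the top camera relative to the fence / lens (bed x of the wood's low and high top edges)
rb=R.from_euler("z",YAW)*R.from_euler("y",-np.pi/6)
s=ctrl.sense(); rt=R.from_euler("xyz",s["tool_rot"]); rl=rt*R.from_euler("x",np.pi); t0=np.array(s["tcp_pos"])+rt.apply([0,0,.055])+rl.apply([0,.006,0])
c=cap("top"); hsv=cv2.cvtColor(c["color"],cv2.COLOR_BGR2HSV)
for y in(-30,-35,-40):
    p=proj(c,rl.apply(np.array([[18,y,50],[-18,y,50]])/1000)+t0); u=int(round(p[0,0]))
    print("model wood v high/low",p[:,1].round(1),"u",u); v0=int(p[0,1])-9
    print(v0,[tuple(int(k) for k in x) for x in c["color"][v0:v0+26,u]])
f=proj(c,rb.apply(np.array([[45,-35,40],[5,-35,44],[5,-35,14]])/1000)+B); print("fence top, lens top edge, bottom edge",f.round(1).tolist())
E
```

```text
t 28.63 tcp [0.5894 0.0432 0.1689] rpy [ 3.141 -0.524  0.069] F [-0.7 -0.1 -1.6] gap 0.0293 q [ 0.69  0.38 -1.03  2.15  1.07  0.46 -1.06]
dp [-0.007 -0.01   0.409] ang [ 0.0009 -0.0004 -0.0009]
bed pos [ 26.3  -4.4 101.4]
model wood v high/low [168.8 181.3] u 286
159 [(101, 97, 95), (116, 114, 113), (147, 146, 145), (153, 150, 149), (136, 127, 124), (115, 90, 79), (99, 68, 56), (78, 74, 83), (63, 83, 103), (64, 91, 114), (75, 109, 136), (86, 124, 155), (91, 131, 164), (94, 135, 168), (93, 134, 167), (91, 130, 163), (88, 127, 158), (88, 126, 157), (88, 127, 157), (88, 126, 157), (89, 126, 158), (83, 119, 152), (65, 92, 130), (40, 53, 94), (25, 26, 58), (20, 17, 32)]
model wood v high/low [168.7 181.1] u 287
159 [(100, 96, 95), (115, 113, 112), (147, 144, 143), (152, 149, 148), (135, 127, 123), (115, 90, 79), (100, 69, 58), (78, 76, 87), (62, 83, 104), (64, 92, 116), (77, 111, 139), (87, 125, 157), (92, 132, 165), (94, 134, 168), (94, 134, 168), (92, 132, 164), (88, 127, 158), (88, 126, 157), (88, 126, 158), (89, 127, 159), (91, 129, 162), (87, 125, 160), (70, 100, 144), (42, 59, 118), (19, 23, 87), (19, 16, 63)]
model wood v high/low [168.6 181. ] u 289
159 [(98, 95, 94), (110, 108, 107), (140, 138, 138), (145, 142, 140), (122, 111, 105), (105, 75, 60), (96, 66, 54), (77, 77, 88), (62, 83, 104), (68, 97, 121), (84, 120, 151), (91, 131, 163), (93, 133, 166), (94, 134, 167), (92, 133, 166), (90, 130, 163), (88, 127, 159), (87, 126, 158), (88, 126, 158), (89, 128, 160), (91, 131, 163), (86, 123, 159), (63, 91, 141), (35, 48, 128), (17, 19, 125), (14, 12, 125)]
fence top, lens top edge, bottom edge [[288.7, 163.5], [289.8, 177.2], [290.1, 174.4]]
```

The wood and fence edges in the top view agree with the model to about 0.3 px. Inserting slowly.

Emit:
{"api": "drive_tool", "payload": {
  "commands": [
    {"angular": [0, 0, 0], "dp": [-0.015, 0, 0.08], "fingers": -1},
    {"angular": [0, 0, 0], "dp": [-0.015, 0, 0.16], "fingers": -1},
    {"angular": [0, 0, 0], "dp": [-0.015, 0, 0.24], "fingers": -1},
    {"angular": [0, 0, 0], "dp": [-0.015, 0, 0.32], "fingers": -1},
    {"angular": [0, 0, 0], "dp": [-0.015, 0, 0.4], "fingers": -1},
    {"angular": [0, 0, 0], "dp": [-0.015, 0, 0.48], "fingers": -1},
    {"angular": [0, 0, 0], "dp": [-0.015, 0, 0.5], "fingers": -1},
    {"angular": [0, 0, 0], "dp": [-0.015, 0, 0.5], "fingers": -1}
  ]
}}

```text
t: 29.35
tcp_pos: [0.5989, 0.0441, 0.151]
tool_rot: [3.142, -0.523, 0.069]
force: [-0.4, 0.4, -1.4]
finger_gap: 0.0292
```

```bash
python3 bed.py 25.5 -4 57
```

```text
t 29.35 tcp [0.5989 0.0441 0.151 ] rpy [ 3.142 -0.523  0.069] F [-0.4  0.4 -1.4] gap 0.0292 q [ 0.62  0.41 -0.97  2.15  1.16  0.45 -1.14]
dp [-0.    -0.003  0.604] ang [ 0.0004  0.0001 -0.0007]
bed pos [25.5 -4.1 81.2]
```

Emit:
{"api": "drive_tool", "payload": {
  "commands": [
    {"angular": [0, 0, 0], "dp": [0, 0, 0.07], "fingers": -1},
    {"angular": [0, 0, 0], "dp": [0, 0, 0.14], "fingers": -1},
    {"angular": [0, 0, 0], "dp": [0, 0, 0.21], "fingers": -1},
    {"angular": [0, 0, 0], "dp": [0, 0, 0.28], "fingers": -1},
    {"angular": [0, 0, 0], "dp": [0, 0, 0.35], "fingers": -1},
    {"angular": [0, 0, 0], "dp": [0, 0, 0.42], "fingers": -1},
    {"angular": [0, 0, 0], "dp": [0, 0, 0.48], "fingers": -1},
    {"angular": [0, 0, 0], "dp": [0, 0, 0.48], "fingers": -1}
  ]
}}

```text
t: 30.02
tcp_pos: [0.6084, 0.0448, 0.1339]
tool_rot: [-3.141, -0.523, 0.069]
force: [0.4, 0.2, -1.8]
finger_gap: 0.0295
```

```bash
python3 bed.py 25.5 -4 55
```

```text
t 30.02 tcp [0.6084 0.0448 0.1339] rpy [-3.141 -0.523  0.069] F [ 0.4  0.2 -1.8] gap 0.0295 q [ 0.57  0.45 -0.92  2.14  1.24  0.44 -1.22]
dp [ 0.006 -0.002  0.162] ang [ 0.0002  0.0007 -0.0007]
bed pos [25.3 -4.1 61.5]
```

Emit:
{"api": "drive_tool", "payload": {
  "commands": [
    {"angular": [0, 0, 0], "dp": [0, 0, 0.03], "fingers": -1},
    {"angular": [0, 0, 0], "dp": [0, 0, 0.06], "fingers": -1},
    {"angular": [0, 0, 0], "dp": [0, 0, 0.09], "fingers": -1},
    {"angular": [0, 0, 0], "dp": [0, 0, 0.12], "fingers": -1},
    {"angular": [0, 0, 0], "dp": [0, 0, 0.15], "fingers": -1},
    {"angular": [0, 0, 0], "dp": [0, 0, 0.17], "fingers": -1},
    {"angular": [0, 0, 0], "dp": [0, 0, 0.19], "fingers": -1},
    {"angular": [0, 0, 0], "dp": [0, 0, 0.19], "fingers": -1}
  ]
}}

```text
t: 30.68
tcp_pos: [0.612, 0.0453, 0.1277]
tool_rot: [3.141, -0.523, 0.07]
force: [-7.0, -0.9, 6.9]
finger_gap: 0.0293
```

```bash
python3 bed.py 25.5 -4 53
```

```text
t 30.68 tcp [0.612  0.0453 0.1277] rpy [ 3.141 -0.523  0.07 ] F [-7.  -0.9  6.9] gap 0.0293 q [ 0.56  0.46 -0.91  2.14  1.27  0.44 -1.25]
dp [0.007 0.003 0.034] ang [0.0008 0.0003 0.    ]
bed pos [25.2 -3.9 54.3]
```

The foot is on the plate: about 11 N square to it at the expected height. Letting go and withdrawing.

Emit:
{"api": "drive_tool", "payload": {
  "commands": [
    {"angular": [0, 0, 0], "dp": [0, 0, -0.01], "fingers": -0.25},
    {"angular": [0, 0, 0], "dp": [0, 0, -0.01], "fingers": -0.15},
    {"angular": [0, 0, 0], "dp": [0, 0, -0.01], "fingers": 0},
    {"angular": [0, 0, 0], "dp": [0, 0, -0.01], "fingers": 0.2},
    {"angular": [0, 0, 0], "dp": [0, 0, -0.01], "fingers": 0.4},
    {"angular": [0, 0, 0], "dp": [0, 0, -0.01], "fingers": 0.5},
    {"angular": [0, 0, 0], "dp": [0, 0, -0.01], "fingers": 0.5},
    {"angular": [0, 0, 0], "dp": [0, 0, -0.01], "fingers": 0.5}
  ]
}}

```text
t: 31.35
tcp_pos: [0.6118, 0.0452, 0.128]
tool_rot: [3.141, -0.523, 0.07]
force: [0.1, -0.6, -0.1]
finger_gap: 0.0641
```

Emit:
{"api": "drive_tool", "payload": {
  "commands": [
    {"angular": [0, 0, 0], "dp": [0, 0, -0.1], "fingers": 0.5},
    {"angular": [0, 0, 0], "dp": [0, 0, -0.3], "fingers": 0.5},
    {"angular": [0, 0, 0], "dp": [0, 0, -0.7], "fingers": 0.5},
    {"angular": [0, 0, 0], "dp": [0, 0, -1.2], "fingers": 0.5},
    {"angular": [0, 0, 0], "dp": [0, 0, -1.8], "fingers": 0.5},
    {"angular": [0, 0, 0], "dp": [0, 0, -2.4], "fingers": 0.5},
    {"angular": [0, 0, 0], "dp": [0, 0, -3], "fingers": 0.5},
    {"angular": [0, 0, 0], "dp": [0, 0, -3], "fingers": 0.5}
  ]
}}

```text
t: 32.02
tcp_pos: [0.5519, 0.0397, 0.2348]
tool_rot: [3.138, -0.526, 0.068]
force: [0.3, 0.5, -0.0]
finger_gap: 0.0641
```

```bash
python3 leg.py bu
```

```text
t 32.02 q [ 1.015  0.236 -1.328  2.146  0.707  0.506 -0.731] model err [4.8 4.1 2.8]
bu 1 / 1 half [-1.235, -2.58, 0.4] [0.005, -0.265, -0.01] full [-2.47, -5.16, 0.8] [0.01, -0.53, -0.02]
   -> [ 0.27  0.6  -1.15  1.86  0.62  1.1  -1.02] margin 0.193 err [0.0002 0.005 ]
```

Moving aside so both cameras can see the cradle.

Emit:
{"api": "drive_tool", "payload": {
  "commands": [
    {"angular": [0, -0.2, 0], "dp": [-0.8, -1.2, 0], "fingers": 0.5},
    {"angular": [0, -0.27, 0], "dp": [-1.2, -2.5, 0], "fingers": 0.5},
    {"angular": [0, -0.27, 0], "dp": [-1.2, -2.5, 0], "fingers": 0.5},
    {"angular": [0, -0.27, 0], "dp": [-1.2, -2.5, 0], "fingers": 0.5},
    {"angular": [0, -0.53, 0], "dp": [-2.4, -5, 0], "fingers": 0.5},
    {"angular": [0, -0.53, 0], "dp": [-2.4, -5, 0], "fingers": 0.5},
    {"angular": [0, -0.53, 0], "dp": [-2.4, -5, 0], "fingers": 0.5},
    {"angular": [0, -0.53, 0], "dp": [-2.4, -5, 0], "fingers": 0.5}
  ]
}}

```text
t: 32.68
tcp_pos: [0.4531, 0.2393, 0.1843]
tool_rot: [-3.141, 0.008, 0.073]
force: [-0.4, 0.2, 0.1]
finger_gap: 0.0647
```

```bash
python3 z.py z7; python3 - <<'E'
from h import *
from bed import B,YAW
rb=R.from_euler("z",YAW)*R.from_euler("y",-np.pi/6)
for n in("top","scene"):
    c=cap(n); m=ctrl.outline_of("block",n)[0]["mask"].astype(float)
    print(n,min((round(1-np.minimum(r,m).sum()/np.maximum(r,m).sum(),3),dx,dy,dz) for dx in(21,25,29) for dy in range(-9,13,3) for dz in(-5,0,5,10) for r in[render(c,BLOCK,rb,B+rb.apply(np.array([dx,dy,dz])/1000),3)]))
E
```

```text
top (np.float64(0.128), 21, 0, -5)Traceback (most recent call last):
  File "<stdin>", line 5, in <module>
IndexError: list index out of range
```

View pics/z7.png

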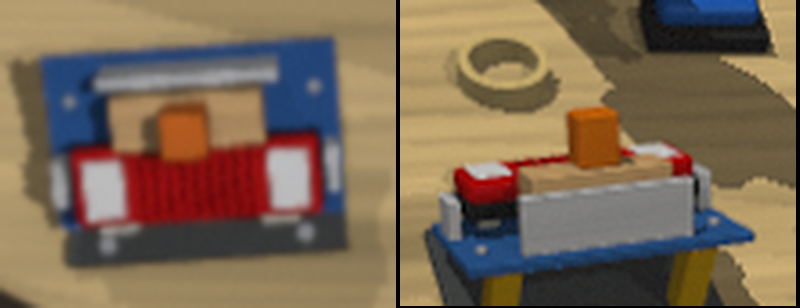

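The top view shows the block centred at 187 against fence centre 188, grip up, between lens and fence. The scene view shows it level, standing just proud of the 40 mm fence. The lens lies on its seat against the stops. Handing in.

```bash
python3 -c "
from cell import ctrl
print(ctrl.finish_job())"
```

```text
the job is handed in; nothing more can be done
None
```

The lens is seated in the cradle, the packing block fills the gap behind it, and I handed the job in at about 33 s of the 64 s allowed. No verdict was reported.

**What I did**
- **Lens:** I gripped the red lens across its width, lowered it square to the bed until it touched the pads with about 7 N, and opened slowly so it slid down to the stops.
- **Block:** I then gripped the block by its orange grip, moved it about 10 mm to centre it, and pushed it into the gap until its foot met the plate with about 11 N. I then let go and moved the arm clear.
- **Detour:** My first approach to the cradle brought joints 5 and 6 onto their range limits; the readings were -1.033 against -1.03, and 0.127 against 0.13. I backed off and took a longer path that gave a posture with more than 0.25 rad to spare.

**Last checks**
- **Lens:** It lies between the two cheeks, parallel to the plate, with its low edge at the stops. I did not push it to test for rocking.
- **Block:** It sits within about 1 mm of the middle of the fence in the top view, level and grip up, standing just above the fence as it should.
- **Gripper:** It touches nothing, and the force reads about zero.

**Checks that failed or disagreed**
- **Scene camera:** It placed the cradle about 2 px away from where the top camera did.
- **Last automatic fit of the block:** In the top view it gave -4 mm in x and -5 mm in height, on a coarse grid and at the edge of its search range. In the scene view the block was not detected. I relied on the contact height and the last picture instead.

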